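# Centre the tin cup on its burner and press the igniter

## Task

The tin measuring cup stands off-centre on one of the camp stove's small round burner plates. With light taps or pushes of the fingertips, low on its side, centre it on that plate without lifting, squeezing, tipping or knocking it off; then let it be and press the igniter button fully down and let it come up again. Leave the mug on the other burner, the griddle, the spoon and the lighter where they are.

Things in the scene. Friction and masses are not known exactly. Their poses are not given: they have to be found in the camera images.
- cup: Bare tin measuring cup, 68 mm high, 0.13-0.25 kg. Origin: centre of its underside, z up. Foot 40 mm across, 5 mm high; widest, 68 mm across, at 12 mm up; tapers to 58 mm at the open rim. Wire handle reaches 55 mm from the axis along its +x, 26-58 mm up, roughly away from the robot, never on the side to push from. Pushed slowly 10-15 mm above the plate it slides with the finger; pushed high it tips.
- mug: Blue enamelled mug, 68 mm across, 70 mm high, handle on its own +y; stands on the other burner plate. Origin: centre of its underside. Not to be moved.
- stove: Green two-burner camp stove, fixed to the cart: 300 mm (its x, depth) by 480 mm (its y, width), flat top 70 mm above the cart. Origin: centre of its footprint at the cart's surface; its front (-x) faces the robot.
- plate_left (a point): Centre of the top face of the left (+y) burner plate: a dark round flat plate, 84 mm across, its top 95 mm above the cart and 25 mm above the stove's top, with a thin bright ring 73 mm across. The centred cup has its axis on this point or on plate_right, whichever plate it stands on.
- plate_right (a point): The same for the right (-y) burner plate, 260 mm from the left one.
- igniter (a joint): Push-button igniter, travel in m: 0 up, 0.006 fully down; a spring returns it, about 4 N when fully down.
- igniter_top (a point): Centre of the top of the igniter's red button, 28 mm across, in a black housing on the stove's top at the middle of its front strip, 148 mm nearer the front than the line of the plates. It is pressed straight down.
- griddle: Black rectangular griddle, 260 by 210 by 22 mm with a loop handle at each end, lying on the cart to the right of the stove. Origin: centre of its underside. Not to be moved.
- spoon: Wooden spoon, 280 mm long, lying on the cart to the left of the stove. Origin on its underside, near its middle. Not to be moved.
- lighter: Yellow plastic lighter, 77 by 24 by 12 mm, lying on the cart between stove and spoon. Origin: underside, near its middle. Not to be moved.
Not all that is in view belongs to the job. Leave any red or yellow look-alike of the cup alone.

How it is judged:
By the outcome, as a careful person would: the job done as asked, in the order asked, and still so for the second after the job is handed in, with the robot touching nothing.
It also fails if it takes over 58 s, if anything falls off the work surface, if the arm or the gripper's body presses on something with over 40 N, if the wrist force passes 120 N, or if a joint passes its speed limit or range.

## Robot

A 6-joint arm with a two-finger parallel gripper is mounted at the origin on the work surface. World frame = base frame: x ahead of the robot, y to its left, z up, the work surface at z = 0. Lengths are in mm, angles in rad, forces in N, time in s.
With the tool pointing down it reaches from about 400 to 925 mm from the base axis. Payload 12.5 kg.
Tool frame: the origin (TCP) lies at the very end of the fingers, on their centre line; the grasp point (between the pads) lies 19 mm behind it (env.grip_point_offset is the distance from the TCP to the grasp point, in mm); z points along the fingers, y is the direction in which the jaws open and shut (so a half turn about z gives the same grasp; the last joint's range is limited). The gripper opens to 95 mm and grips with 3 to 60 N. Pads are 20 mm wide; open, the fingers measure 119 mm over their backs; the gripper's body (75 mm by 180 mm) begins 59 mm behind the grasp point.
Start: joints at [1.113, 0.491, 1.559, -0, 1.092, -0.106], TCP at [215.352, 586.746, 214.661] pointing down, gripper open.
Joint ranges: [-3.1, 3.1], [-0.84, 2.19], [0.05, 2.79], [-1.13, 4.28], [0.06, 2.93], [-2.69, 2.69]. Speed limits (rad/s): [2.22, 2.22, 2.79, 3.14, 3.14, 3.14].

## Interface

Orientations are given as [roll, pitch, yaw] about the fixed x, y, z axes, in that order (R = Rz(yaw) Ry(pitch) Rx(roll)).
In Python, from cell import env gives the robot as it stands.
- The arm moves only by the tool drive_tool, never from a script. Its argument "commands" is a list of rows, each an object of numbers: "dx", "dy", "dz": the shift along the world's x, y, z in mm; "yaw": the turn about the world's z in degrees. In form: [{"dx": .., "dy": .., "dz": .., "yaw": ..}, ...]. A call has 1 to 5 rows; each row shifts and turns the commanded pose from where the row before left it; what a row does not reach is not made up. A row lasts 1/12 s, in which the tool goes at most 41.7 mm and 7.16 degrees, less where a joint would pass 70% of its speed; a pose out of reach is approached as far as the arm can. A call with a gripper value outside its range is refused whole. "grip" is the opening, from 0 (shut) to 1 (fully open), set as the call begins (left out, the last holds). The fingers move at their own pace and stop on an object; the grip force is fixed at half the most. Time passes only in rows, so rows that do not move let the fingers close. It gives the time, the measured TCP pose, the force and the opening at its end, in the units of the state.
- env.state(): the state, without advancing time (a new reading comes with each control period).
- env.read_camera(name): name is "scene" or "top" or "wrist"; returns the picture (420x560x3 uint8, red, green, blue); there is no depth.
- env.calibration(name): a dict with "intrinsics" (3x3 intrinsics, pixels), "rvec" (rotation vector, rad) and "tvec" (3), from world to camera coordinates, as OpenCV has them. Camera axes: x right, y down, z forward; pixel columns grow to the right and rows downward; lengths in mm; the calibration is good to about 2 mm. A picture is of the moment at which its call begins: read the wrist's pose just before it. calibration takes no time and is no camera call; for the wrist camera it gives the pose at the moment of the call.
- env.job_done(): hands the job in, once; it reports no verdict.
Trained networks look in the newest picture that a camera, given by its name, has taken for a name from the list of things; names that differ only in an ending like _2 or _b are one class to them, and where a whole thing is asked for, a point or a joint stands for the part that bears it (a point fixed in the world has none). Each returns a list of dicts, best first, with "conf" (0 to 1); they miss things now and then, are a little off and sometimes report something else, mostly with a low value. They report only what shows in the picture. A call takes as long as a camera call. They do not tell look-alikes from the thing itself.
- env.trace(query, camera): "pixels" (420x560 bool, what is visible of it) and "pixel" ([column, row] in pixels, amid what is visible of it).
- env.place_of(query, camera): "pixel" ([column, row] in pixels: a listed point, or the origin of a listed thing).
The state is a dict: "t": time; "joints": joint angles; "qvel": joint speeds; "tau": joint torques, N m; "eef_pos": TCP position; "tcp_rot": TCP orientation; "ft_force": force on the tool from outside, world axes, zero at the start; "moment": the same for the moment, N m; "opening": opening from 0.0 (shut) to 1.0 (fully open).
Only numpy, scipy, OpenCV 4.12 (cv2) and the standard library are available. Lean on these libraries where they do the work, as an engineer would, in place of code of your own. Each camera call takes 0.05 s, during which the arm holds its last target.

## Working session

There is one attempt and no reset: what is moved stays moved. The work goes in short steps, Python scripts to look and compute and a tool call to move; the robot and the scene stay as the last step left them, time stands still between calls to the robot, and variables do not carry over. Pictures are saved under pics/ and viewed, and the job is handed in when it is done.

Besides the shell and the picture viewer there is one more tool, called after "Emit:" in YAML: its name, and indented under it one key for each argument. drive_tool: Moves the arm, as the interface text tells. Its arguments: {"type":"object","properties":{"commands":{"type":"array"},"grip":{"type":"number"}},"required":["commands"]}

```bash
mkdir -p pics; ls
cat > h.py <<'E'
import numpy as np, cv2
from cell import env
def cam(n):
    c=env.calibration(n);K=np.array(c["intrinsics"],float).reshape(3,3)
    R=cv2.Rodrigues(np.array(c["rvec"],float))[0];t=np.array(c["tvec"],float).ravel()
    return K,R,t
def ray(n,px,z):
    K,R,t=cam(n);C=-R.T@t
    d=R.T@np.linalg.inv(K)@np.array([px[0],px[1],1.])
    return C+d*(z-C[2])/d[2]
def proj(n,P):
    K,R,t=cam(n);p=(R@np.atleast_2d(P).T).T+t;p=p@K.T
    return p[:,:2]/p[:,2:]
def save(img,name,s=1,box=None):
    if box: img=img[box[1]:box[3],box[0]:box[2]]
    img=cv2.resize(img,None,fx=s,fy=s,interpolation=cv2.INTER_CUBIC)
    cv2.imwrite("pics/"+name,img[:,:,::-1])
E
python3 - <<'E'
from h import *
for n in("scene","top"):
    im=env.read_camera(n);np.save(n+".npy",im);save(im,n+"0.png",1.4)
    K,R,t=cam(n);print(n,-R.T@t,K[0,0])
    for q in("cup","mug","plate_left","plate_right","igniter_top","stove"):
        try:
            r=env.place_of(q,n);print(q,[(np.round(a["pixel"],1),round(a["conf"],2)) for a in r[:4]])
        except Exception as e:print(q,e)
s=env.state();print(s["t"],s["eef_pos"],s["tcp_rot"],s["ft_force"])
E
```

```text
pics
scene [1056.58305352 -661.70910461  703.65821422] 382.9416739232458
cup [(array([348.3, 191.8]), 0.8), (array([395.7, 198.2]), 0.8), (array([360.9, 189.7]), 0.47)]
mug [(array([274.6, 228.1]), 0.88)]
plate_left [(array([276.5, 228.4]), 0.7), (array([351. , 195.1]), 0.61)]
plate_right [(array([276.8, 236.9]), 0.94)]
igniter_top [(array([276.9, 191.6]), 0.61)]
stove [(array([304.2, 236.2]), 0.63), (array([105.8, 353.9]), 0.41)]
top [ 306.51333745  -30.36618302 1362.48444502] 462.8286557651074
cup [(array([215.1, 265.8]), 0.9), (array([173.4, 148.9]), 0.86), (array([174.3, 195.7]), 0.85), (array([227. , 166.9]), 0.69)]
mug [(array([317.2, 185.5]), 0.87)]
plate_left [(array([232.8, 166.4]), 0.57)]
plate_right [(array([326.6, 180. ]), 0.92)]
igniter_top [(array([271. , 224.2]), 0.45)]
stove [(array([279.8, 191. ]), 0.87)]
0.7 [215.3481916  586.76292415 214.66832048] [3.14144929e+00 3.06987034e-05 2.78983627e+00] [-0.68940024 -0.49062984  0.80728927]
```

View pics/scene0.png

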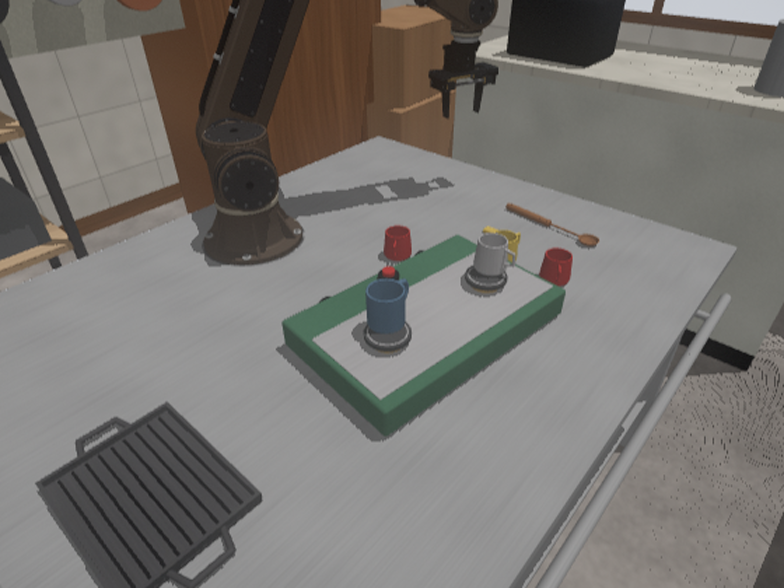

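View pics/top0.png

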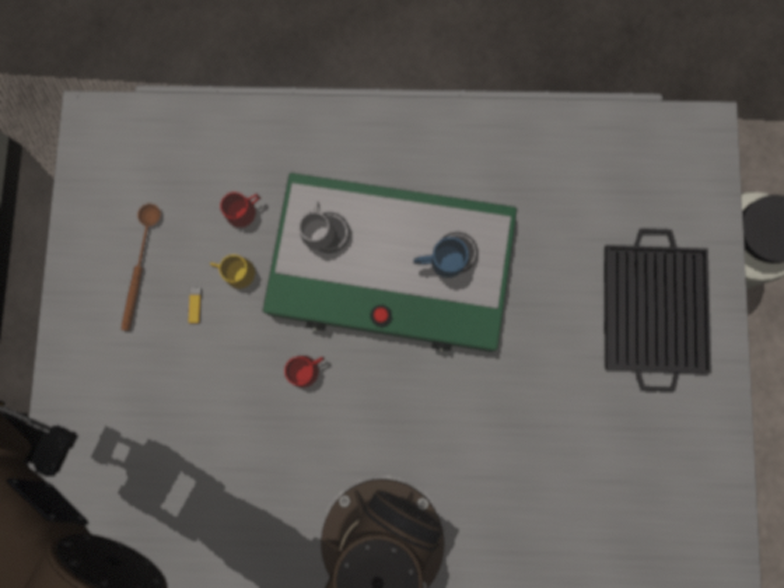

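Run:
```python
from h import *
im=np.load("top.npy");save(im,"topc.png",5,(190,125,340,245))
im=np.load("scene.npy");save(im,"scenec.png",5,(250,120,400,240))
for q,p,z in(("cup",(227,166.9),95),("pl",(232.8,166.4),95),("pr",(326.6,180),95),("ign",(271,224.2),85),("stove",(279.8,191),0),("mug",(317.2,185.5),95)):print(q,ray("top",p,z))
for q,p,z in(("cup",(348.3,191.8),95),("cupc",(360.9,189.7),95),("pl",(351,195.1),95),("pr",(276.8,236.9),95),("ign",(276.9,191.6),85)):print(q,ray("scene",p,z))
```

```text
cup [607.29691953 143.60084552  95.        ]
pl [609.11547774 127.31634066  95.        ]
pr [ 576.41318297 -136.24318739   95.        ]
ign [449.64836354  15.33538399  85.        ]
stove [559.73765162  -4.95016135   0.        ]
mug [ 560.17955961 -110.3541484    95.        ]
cup [605.01825348 142.80772261  95.        ]
cupc [626.53033554 175.10149678  95.        ]
pl [619.85406595 133.66387187  95.        ]
pr [ 580.33506653 -135.77552854   95.        ]
ign [439.67907189  23.71187568  85.        ]
```

Candidates for the cup, as (col,row) in the original top image:
- Grey tin cup on the left plate (227,165).
- Red cups (171,149) and (215,265).
- Yellow cup (168,193).
- Blue mug (322,183).

The bare tin one on the left plate fits the description, so I'll check it in a close crop.

View pics/topc.png

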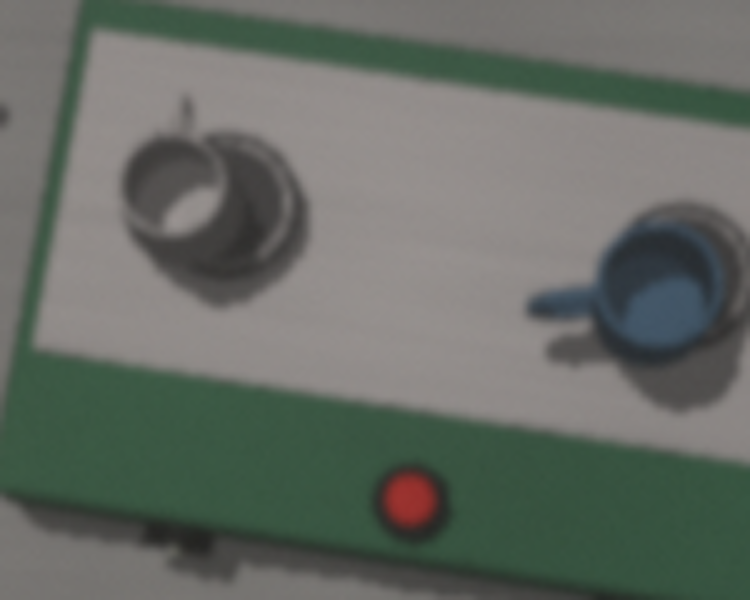

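View pics/scenec.png

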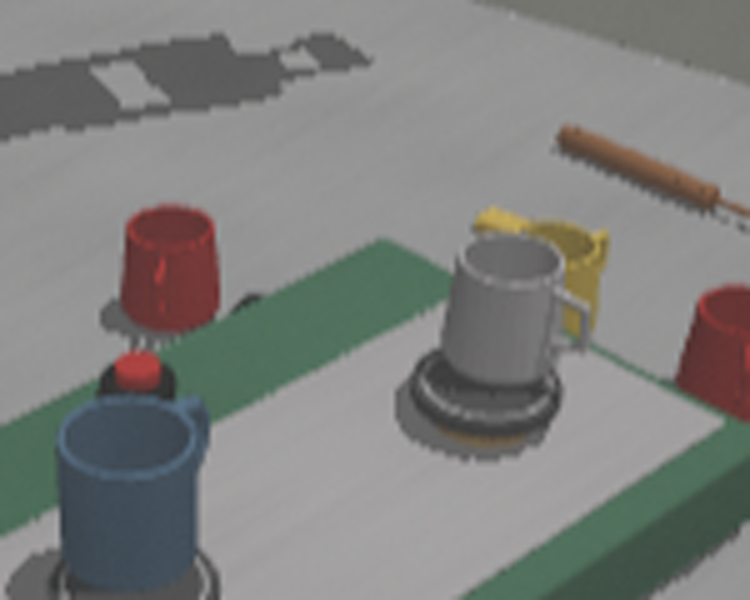

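The crop shows a bare tin cup on the left plate with its handle away from the robot, displaced towards +y, so this is the right cup. I'll move in for a close wrist view.

Emit:
drive_tool:
  commands:
    - {"dx": 28, "dy": -26, "dz": 15, "yaw": -7}
    - {"dx": 28, "dy": -26, "dz": 15, "yaw": -7}
    - {"dx": 28, "dy": -26, "dz": 15, "yaw": -7}
    - {"dx": 28, "dy": -26, "dz": 15, "yaw": -7}
    - {"dx": 28, "dy": -26, "dz": 15, "yaw": -7}
  grip: 0.42

```text
t: 1.12
eef_pos: [356.3, 455.4, 290.5]
tcp_rot: [3.141, -0.0, 2.173]
ft_force: [-0.1, 0.5, -0.8]
opening: 0.704
```

Emit:
drive_tool:
  commands:
    - {"dx": 28, "dy": -26, "dz": 0, "yaw": -7}
    - {"dx": 28, "dy": -26, "dz": 0, "yaw": -7}
    - {"dx": 28, "dy": -26, "dz": 0, "yaw": -7}
    - {"dx": 28, "dy": -26, "dz": 0, "yaw": -7}
    - {"dx": 28, "dy": -26, "dz": 0, "yaw": -7}

```text
t: 1.53
eef_pos: [496.5, 325.2, 289.9]
tcp_rot: [3.141, -0.0, 1.562]
ft_force: [1.0, 0.1, -0.9]
opening: 0.425
```

Emit:
drive_tool:
  commands:
    - {"dx": 28, "dy": -26}
    - {"dx": 28, "dy": -26}
    - {"dx": 28, "dy": -26}
    - {"dx": 28, "dy": -26}
    - {}

```text
invalid input
```

Run:
```python
from h import *
s=env.state();print(s["t"],s["eef_pos"],s["tcp_rot"],s["opening"],s["joints"])
im=env.read_camera("wrist");np.save("w1.npy",im);save(im,"w1.png",1.4)
K,R,t=cam("wrist");print(-R.T@t,R[2],K)
print(proj("wrist",[[609,130,95],[449,15,85]]))
```

```text
1.5333 [496.46292572 325.20903252 289.90322496] [ 3.14118957e+00 -1.91677066e-04  1.56198688e+00] 0.4245979408622528 [ 4.68658831e-01  3.79989251e-01  1.53665184e+00 -1.59356810e-05
  1.22450547e+00  4.77473721e-01]
[500.59678029 393.79264046 457.97032927] [-0.00353345 -0.2588452  -0.96591236] [[302.63502897   0.         273.94414699]
 [  0.         302.63502897 208.20735567]
 [  0.           0.           1.        ]]
[[355.8716734  322.80126307]
 [244.76000034 386.65561462]]
```

View pics/w1.png

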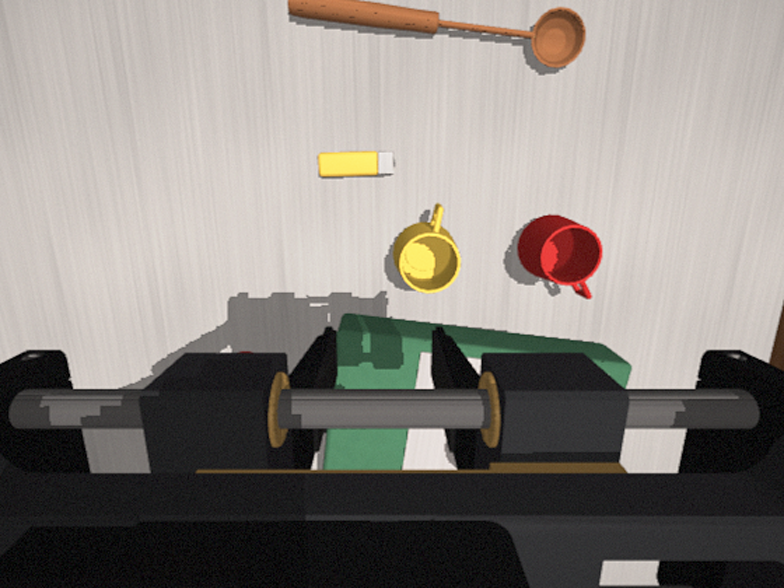

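Emit:
drive_tool:
  commands:
    - {"dx": 14, "dy": -33, "dz": -9, "yaw": 0}
    - {"dx": 14, "dy": -33, "dz": -9, "yaw": 0}
    - {"dx": 14, "dy": -33, "dz": -9, "yaw": 0}
    - {"dx": 14, "dy": -33, "dz": -9, "yaw": 0}
    - {"dx": 14, "dy": -33, "dz": -9, "yaw": 0}

```text
t: 2.0
eef_pos: [565.7, 160.2, 244.4]
tcp_rot: [3.141, -0.0, 1.568]
ft_force: [-0.1, 1.0, -0.8]
opening: 0.42
```

Emit:
drive_tool:
  commands:
    - {"dx": 14, "dy": -33, "dz": -9, "yaw": 0}
    - {"dx": 14, "dy": -33, "dz": -9, "yaw": 0}
    - {"dx": 11, "dy": -33, "dz": -9, "yaw": 0}
    - {"dx": 0, "dy": 0, "dz": 0, "yaw": 0}
    - {"dx": 0, "dy": 0, "dz": 0, "yaw": 0}

```text
t: 2.42
eef_pos: [604.6, 61.1, 217.0]
tcp_rot: [-3.14, -0.0, 1.565]
ft_force: [0.2, -0.2, 0.5]
opening: 0.423
```

Run:
```python
from h import *
s=env.state();print(s["t"],s["eef_pos"],s["tcp_rot"],s["opening"],s["ft_force"])
im=env.read_camera("wrist");np.save("w2.npy",im);save(im,"w2.png",1.4)
K,R,t=cam("wrist");print(-R.T@t);np.savez("w2cal.npz",K=K,R=R,t=t)
for q in("cup","plate_left"):
    print(q,[(np.round(a["pixel"],1),round(a["conf"],2),ray("wrist",a["pixel"],95).round(1)) for a in env.place_of(q,"wrist")[:3]])
```

```text
2.4167 [604.55444087  61.1347391  216.95200799] [-3.14049208e+00 -7.89594316e-06  1.56532366e+00] 0.4229200037695784 [ 0.2015686  -0.15314854  0.47149216]
[603.31063964 134.55739331 386.02869107]
cup [(array([277.1, 113.5]), 0.83, array([606.1, 147.8,  95. ])), (array([51., 90.]), 0.76, array([402.1, 168.8,  95. ]))]
plate_left [(array([280.5, 144. ]), 0.92, array([609.2, 120.8,  95. ]))]
```

View pics/w2.png

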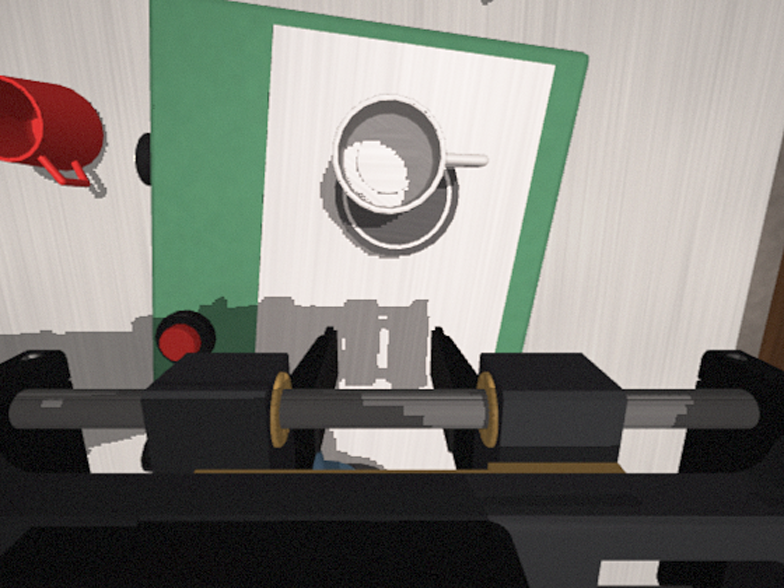

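Wrist view in original pixels: cup rim centred near (277,109), and bright ring arc with its bottom near (281,177). I'll fit the rim and ring circles numerically.

```bash
cat > fit.py <<'E'
from h import *
from scipy.optimize import minimize
th=np.linspace(0,2*np.pi,360,endpoint=False)
def circ(cx,cy,z,r):return np.c_[cx+r*np.cos(th),cy+r*np.sin(th),np.full_like(th,z)]
def pj(cal,P):
    p=(cal["R"]@P.T).T+cal["t"];p=p@cal["K"].T;return p[:,:2]/p[:,2:]
def samp(g,p):return cv2.remap(g,p[:,0].astype(np.float32),p[:,1].astype(np.float32),cv2.INTER_LINEAR).ravel()
def fit(g,cal,x0,z,r,dr,ang=None,span=12):
    # bright band of radius r: mean(on) - mean of in/out ; robust
    best=None
    def f(v):
        rr=r
        m=slice(None) if ang is None else ang
        on=samp(g,pj(cal,circ(v[0],v[1],z,rr)[m]));i=samp(g,pj(cal,circ(v[0],v[1],z,rr-dr)[m]));o=samp(g,pj(cal,circ(v[0],v[1],z,rr+dr)[m]))
        return -np.mean(np.clip(on-np.maximum(i,o) if ang is not None else on-i,-40,80))
    G=[(f((x0[0]+a,x0[1]+b)),x0[0]+a,x0[1]+b) for a in np.arange(-span,span+.1,1) for b in np.arange(-span,span+.1,1)]
    b=min(G);r_=minimize(f,b[1:],method="Nelder-Mead",options=dict(xatol=.05,fatol=.01,initial_simplex=[b[1:],(b[1]+.7,b[2]),(b[1],b[2]+.7)]))
    return r_.x,-r_.fun
def overlay(im,cal,items,name,box,s=5):
    v=cv2.resize(im[box[1]:box[3],box[0]:box[2]],None,fx=s,fy=s,interpolation=cv2.INTER_CUBIC)[:,:,::-1].copy()
    for (c,z,r,col) in items:
        p=(pj(cal,circ(c[0],c[1],z,r))-[box[0],box[1]]+.5)*s
        cv2.polylines(v,[p.astype(np.int32)],True,col,1)
        p=(pj(cal,np.array([[c[0],c[1],z]]))[0]-[box[0],box[1]]+.5)*s;cv2.circle(v,tuple(int(a) for a in p),3,col,-1)
    cv2.imwrite("pics/"+name,v)
E
python3 - <<'E'
from fit import *
im=np.load("w2.npy");cal=np.load("w2cal.npz");g=im.min(2).astype(np.float32)
g=cv2.GaussianBlur(g,(0,0),.6)
rim,s1=fit(g,cal,(605,147),163,28.3,3)
a=np.degrees(th);m=(a>215)&(a<350)   # ring part visible toward -y
ring,s2=fit(g,cal,(609,124),95,36,3.5,m)
pl,s3=fit(255-g,cal,(609,124),95,38.5,0.1,m) if 0 else (ring,0)
print(rim,s1,ring,s2)
overlay(im,cal,[(rim,163,29,(0,0,255)),(ring,95,36.5,(0,255,0)),(ring,95,42,(255,0,0)),(rim,107,34,(0,200,255))],"o2.png",(215,50,365,200))
E
```

```text
[606.00160096 146.39108557] 64.40889739990234 [611.85269756 124.87547512] 79.93222045898438
```

View pics/o2.png

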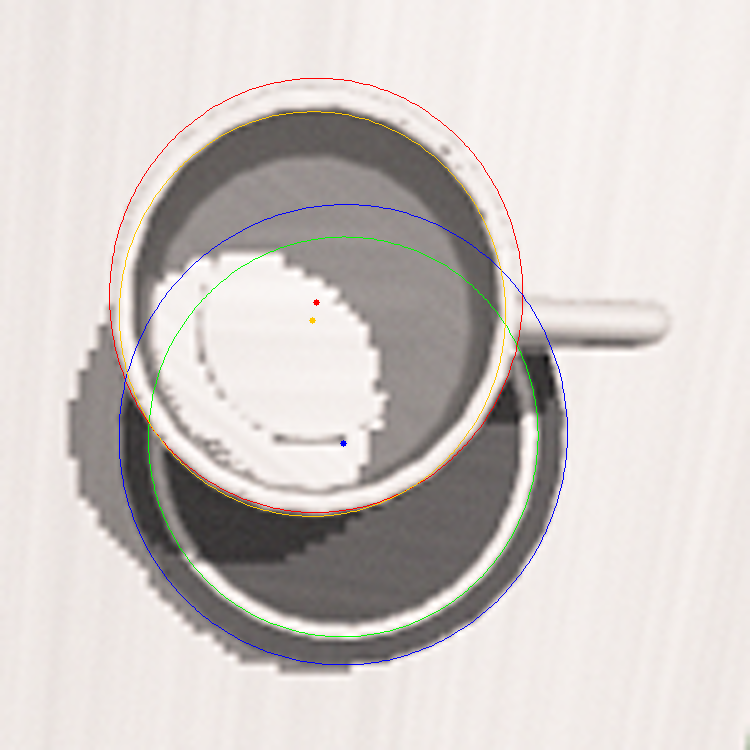

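Emit:
drive_tool:
  commands:
    - {"dx": -4, "dy": 37, "dz": 0, "yaw": 5}
    - {"dx": -4, "dy": 37, "dz": 0, "yaw": 5}
    - {"dx": -4, "dy": 37, "dz": 0, "yaw": 5}
    - {"dx": -4, "dy": 37, "dz": 0, "yaw": 0}
    - {"dx": 0, "dy": 0, "dz": 0, "yaw": 0}
  grip: 0.32

```text
t: 2.98
eef_pos: [586.7, 217.4, 218.3]
tcp_rot: [3.14, -0.001, 1.836]
ft_force: [-0.0, -0.1, 0.6]
opening: 0.322
```

Emit:
drive_tool:
  commands:
    - {"dx": 0, "dy": 0, "dz": -30, "yaw": 0}
    - {"dx": 0, "dy": 0, "dz": -35, "yaw": 0}
    - {"dx": 0, "dy": 0, "dz": -30, "yaw": 0}
    - {"dx": 0, "dy": 0, "dz": -20, "yaw": 0}
    - {"dx": 0, "dy": 0, "dz": 0, "yaw": 0}

```text
t: 3.4
eef_pos: [586.1, 211.3, 99.1]
tcp_rot: [-3.136, -0.0, 1.831]
ft_force: [-0.4, 0.6, 0.2]
opening: 0.321
```

Run:
```python
from h import *
s=env.state();print(s["t"],s["eef_pos"],s["tcp_rot"],s["opening"],s["ft_force"])
cup=np.array([606,146.4]);pl=np.array([611.85,124.9]);u=(pl-cup)/np.linalg.norm(pl-cup);n=np.array([-u[1],u[0]])
d=s["eef_pos"][:2]-cup;print("u",u,"along",d@u,"lateral",d@n)
im=env.read_camera("scene");save(im,"s3.png",5,(300,110,440,230))
```

```text
3.4 [586.09964867 211.33448291  99.14377238] [-3.13581910e+00 -1.17908696e-04  1.83134832e+00] 0.32085506108660994 [-0.42269013  0.61326233  0.2408033 ]
u [ 0.26254773 -0.96491901] along -67.88130881860816 lateral -2.153826171501759
```

View pics/s3.png

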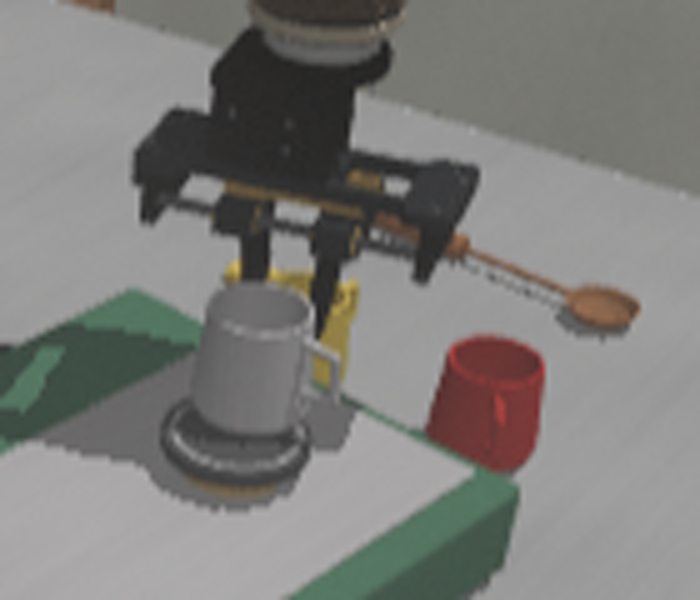

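Emit:
drive_tool:
  commands:
    - {"dx": 1.8, "dy": -4.7, "dz": 1, "yaw": 0}
    - {"dx": 1.8, "dy": -4.7, "dz": 1, "yaw": 0}
    - {"dx": 1.8, "dy": -4.7, "dz": 1, "yaw": 0}
    - {"dx": 1.8, "dy": -4.7, "dz": 1, "yaw": 0}
    - {"dx": 0, "dy": 0, "dz": 0, "yaw": 0}

```text
t: 3.87
eef_pos: [596.4, 190.9, 107.8]
tcp_rot: [3.14, 0.0, 1.829]
ft_force: [0.3, 0.1, 0.8]
opening: 0.32
```

Run:
```python
from fit import *
s=env.state();print(s["t"],s["eef_pos"],s["tcp_rot"],s["opening"],s["ft_force"])
cup=np.array([606,146.4]);pl=np.array([611.85,124.9]);u=(pl-cup)/np.linalg.norm(pl-cup);n=np.array([-u[1],u[0]])
d=s["eef_pos"][:2]-cup;print("along",d@u,"lateral",d@n)
K,R,t=cam("wrist");im=env.read_camera("wrist");np.save("w3.npy",im)
save(im,"w3.png",1.4)
```

```text
3.8667 [596.3727244  190.91466078 107.8455379 ] [3.13968743e+00 2.40585792e-04 1.82888052e+00] 0.31997514643082176 [0.26521729 0.0725981  0.75061597]
along -45.48066162074408 lateral 2.3976819182510507
```

View pics/w3.png

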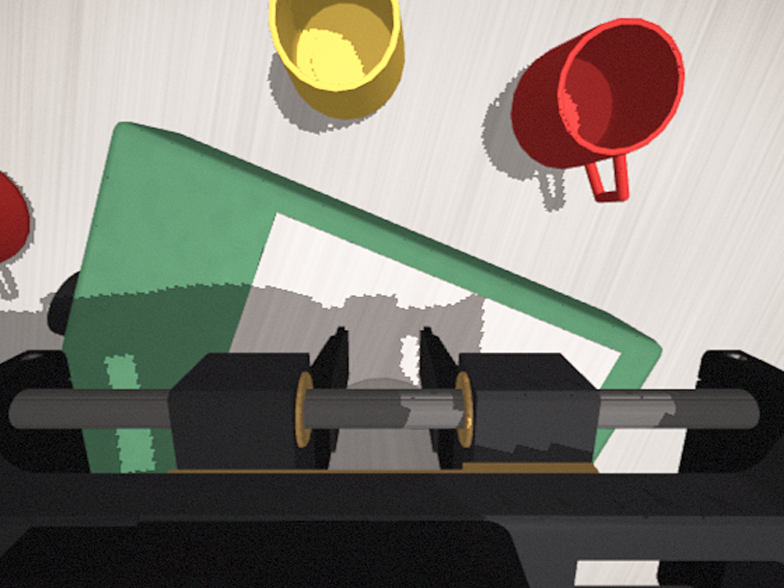

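Emit:
drive_tool:
  commands:
    - {"dx": -0.6, "dy": -2.2, "dz": -2, "yaw": 0}
    - {"dx": -0.6, "dy": -2.2, "dz": -2, "yaw": 0}
    - {"dx": 0, "dy": 0, "dz": 0, "yaw": 0}
    - {"dx": 0, "dy": 0, "dz": 0, "yaw": 0}

```text
t: 4.25
eef_pos: [594.2, 187.5, 102.4]
tcp_rot: [-3.141, -0.0, 1.83]
ft_force: [-0.4, -0.0, -0.6]
opening: 0.32
```

Emit:
drive_tool:
  commands:
    - {"dx": 0.5, "dy": -1.9, "dz": 0, "yaw": 0}
    - {"dx": 0.5, "dy": -1.9, "dz": 0, "yaw": 0}
    - {"dx": 0.5, "dy": -1.9, "dz": 0, "yaw": 0}
    - {"dx": 0.5, "dy": -1.9, "dz": 0, "yaw": 0}
    - {"dx": 0.5, "dy": -1.9, "dz": 0, "yaw": 0}

```text
t: 4.67
eef_pos: [596.9, 177.9, 102.7]
tcp_rot: [3.141, -0.0, 1.83]
ft_force: [0.0, 0.7, 0.4]
opening: 0.319
```

```bash
cat > st.py <<'E'
from fit import *
s=env.state();print(s["t"],s["eef_pos"].round(2) if hasattr(s["eef_pos"],"round") else s["eef_pos"],s["opening"],s["ft_force"])
cup=np.array([606,146.4]);pl=np.array([611.85,124.9]);u=(pl-cup)/np.linalg.norm(pl-cup);n=np.array([-u[1],u[0]])
d=np.array(s["eef_pos"][:2])-cup;print("along",d@u,"lateral",d@n)
E
python3 - <<'E'
from st import *
for nm in("scene","top"):
    im=env.read_camera(nm);np.save(nm+"4.npy",im)
a=np.load("scene4.npy")[110:230,300:440];b=np.load("top4.npy")[125:245,190:330]
save(np.hstack([a,b]),"s4.png",2.8)
E
```

```text
4.6667 [596.94 177.91 102.67] 0.31943713415532515 [0.00757336 0.6797521  0.40807218]
along -32.782212761457664 lateral -0.46870576639822303
```

View pics/s4.png

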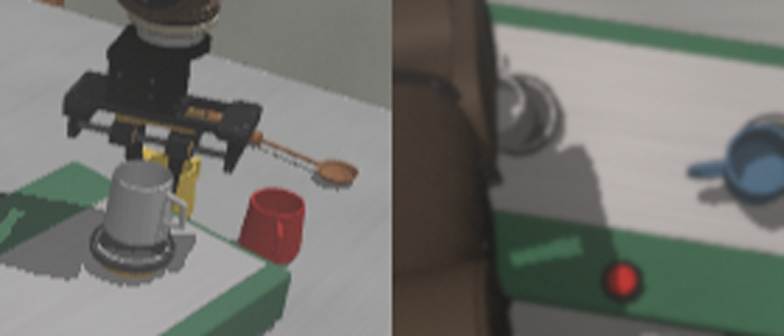

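Emit:
drive_tool:
  commands:
    - {"dx": 0.4, "dy": -1.7, "dz": 0, "yaw": 0}
    - {"dx": 0.4, "dy": -1.7, "dz": 0, "yaw": 0}
    - {"dx": 0.4, "dy": -1.7, "dz": 0, "yaw": 0}
    - {"dx": 0.4, "dy": -1.7, "dz": 0, "yaw": 0}
    - {"dx": 0, "dy": 0, "dz": 0, "yaw": 0}

```text
t: 5.18
eef_pos: [598.5, 170.9, 102.7]
tcp_rot: [3.142, 0.0, 1.83]
ft_force: [-1.2, 0.8, 0.3]
opening: 0.32
```

Run:
```python
from st import *
im=env.read_camera("scene");np.save("scene5.npy",im)
for q in ("cup","plate_left"): print([(np.round(a["pixel"],1),round(a["conf"],2),ray("scene",a["pixel"],95).round(1)) for a in env.place_of(q,"scene")[:4]])
o=np.load("scene.npy")
save(np.hstack([o[145:215,325:395],im[145:215,325:395]]),"s5.png",5.6)
```

```text
5.1833 [598.52 170.92 102.67] 0.3198191381314271 [-1.23706815  0.81478044  0.34491052]
along -25.619668694493846 lateral -0.7789417471917055
[(array([393.3, 198.1]), 0.87, array([716.8, 196.6,  95. ])), (array([285.8, 185.2]), 0.78, array([447.3,  54.5,  95. ])), (array([347.1, 191.4]), 0.77, array([601.3, 142.3,  95. ])), (array([360.5, 185.7]), 0.67, array([614.6, 192.4,  95. ]))]
[(array([347.9, 198.2]), 0.64, array([621.6, 115.2,  95. ]))]
```

View pics/s5.png

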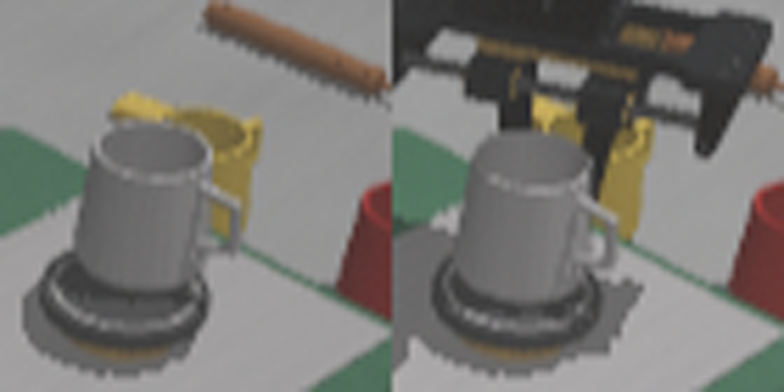

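Emit:
drive_tool:
  commands:
    - {"dx": 0.4, "dy": -1.6, "dz": 0, "yaw": 0}
    - {"dx": 0.4, "dy": -1.6, "dz": 0, "yaw": 0}
    - {"dx": 0.4, "dy": -1.6, "dz": 0, "yaw": 0}
    - {"dx": 0, "dy": 0, "dz": 0, "yaw": 0}
    - {"dx": 0, "dy": 0, "dz": 0, "yaw": 0}

```text
t: 5.75
eef_pos: [599.7, 166.3, 102.6]
tcp_rot: [3.142, 0.0, 1.83]
ft_force: [-1.0, -0.0, 0.3]
opening: 0.32
```

```bash
python3 st.py
```

```text
5.75 [599.7  166.27 102.65] 0.320039548317414 [-0.97258078 -0.04265342  0.25168836]
along -20.825981917834685 lateral -0.863333968426657
```

Emit:
drive_tool:
  commands:
    - {"dx": -1.5, "dy": 5, "dz": 0, "yaw": 0}
    - {"dx": -5, "dy": 19, "dz": 0, "yaw": 0}
    - {"dx": -5, "dy": 19, "dz": 20, "yaw": 0}
    - {"dx": 0, "dy": 0, "dz": 40, "yaw": 0}
    - {"dx": 0, "dy": 0, "dz": 40, "yaw": 0}

```text
t: 6.17
eef_pos: [587.0, 210.6, 202.8]
tcp_rot: [-3.139, -0.0, 1.831]
ft_force: [1.8, -0.5, 0.2]
opening: 0.322
```

Emit:
drive_tool:
  commands:
    - {"dx": 5, "dy": -36, "dz": 15, "yaw": 0}
    - {"dx": 9, "dy": -40, "dz": 0, "yaw": 0}
    - {"dx": 9, "dy": -40, "dz": 0, "yaw": 0}
    - {"dx": 9, "dy": -32, "dz": 0, "yaw": 0}
    - {"dx": 0, "dy": 0, "dz": 0, "yaw": 0}

```text
t: 6.58
eef_pos: [621.3, 56.6, 217.8]
tcp_rot: [3.141, 0.001, 1.826]
ft_force: [-0.0, 0.2, -0.3]
opening: 0.319
```

Emit:
drive_tool:
  commands:
    - {"dx": 0, "dy": 0, "dz": 0, "yaw": 0}
    - {"dx": 0, "dy": 0, "dz": 0, "yaw": 0}
    - {"dx": 0, "dy": 0, "dz": 0, "yaw": 0}

```text
t: 6.83
eef_pos: [619.9, 62.6, 217.6]
tcp_rot: [-3.142, -0.0, 1.831]
ft_force: [0.0, 0.3, -0.3]
opening: 0.321
```

```bash
cat > look.py <<'E'
import sys
from st import *
K,R,t=cam("wrist");im=env.read_camera("wrist");tag=sys.argv[1];np.save(tag+".npy",im);np.savez(tag+"cal.npz",K=K,R=R,t=t)
save(im,tag+".png",1.4)
print([(np.round(a["pixel"],1),round(a["conf"],2),ray("wrist",a["pixel"],95).round(1)) for a in env.place_of("cup","wrist")[:4]])
print([(np.round(a["pixel"],1),round(a["conf"],2),ray("wrist",a["pixel"],95).round(1)) for a in env.place_of("plate_left","wrist")[:4]])
E
python3 look.py w6
```

```text
6.8333 [619.87  62.58 217.63] 0.3211396354514138 [ 0.04885958  0.28928164 -0.27592442]
along 84.52412810499922 lateral -8.624088914038762
[(array([282.7, 134.7]), 0.95, array([609.6, 128.3,  95. ])), (array([60.4, 28.6]), 0.76, array([401.4, 164.7,  95. ]))]
[]
```

View pics/w6.png

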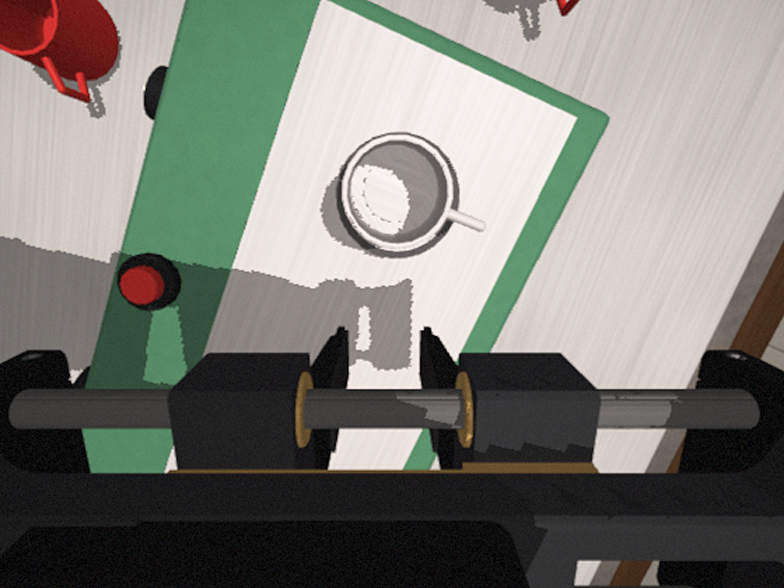

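```bash
cat > an.py <<'E'
import sys
from fit import *
tag=sys.argv[1]
im=np.load(tag+".npy");cal=np.load(tag+"cal.npz");g=im.min(2).astype(np.float32);g=cv2.GaussianBlur(g,(0,0),.6)
rim,s1=fit(g,cal,(611,128),163,28.3,3)
print("rim",rim,s1)
pl=np.array([611.85,124.9])
c=pj(cal,np.array([[*pl,95]]))[0].astype(int);b=(c[0]-65,c[1]-70,c[0]+65,c[1]+60)
overlay(im,cal,[(rim,163,29,(0,0,255)),(pl,95,36.5,(0,255,0)),(pl,95,42,(255,0,0)),(rim,107,34,(0,200,255))],tag+"o.png",b,6)
v=cv2.resize(im[b[1]:b[3],b[0]:b[2]],None,fx=6,fy=6,interpolation=cv2.INTER_CUBIC)
cv2.imwrite("pics/"+tag+"c.png",v[:,:,::-1]);print(b)
E
python3 an.py w6
```

```text
rim [608.40587707 127.23474528] 54.17100143432617
(np.int64(219), np.int64(68), np.int64(349), np.int64(198))
```

View pics/w6o.png

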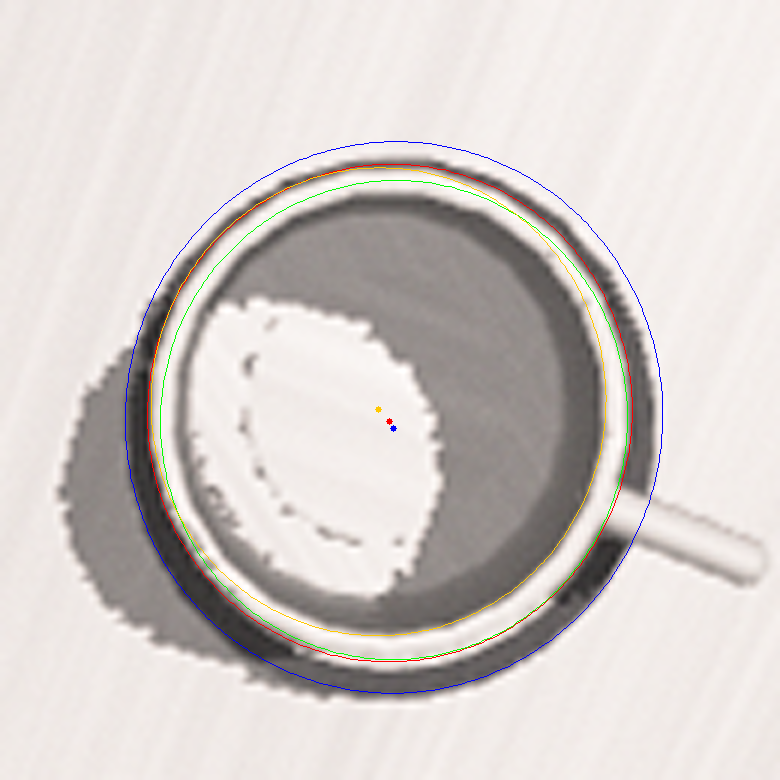

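View pics/w6c.png

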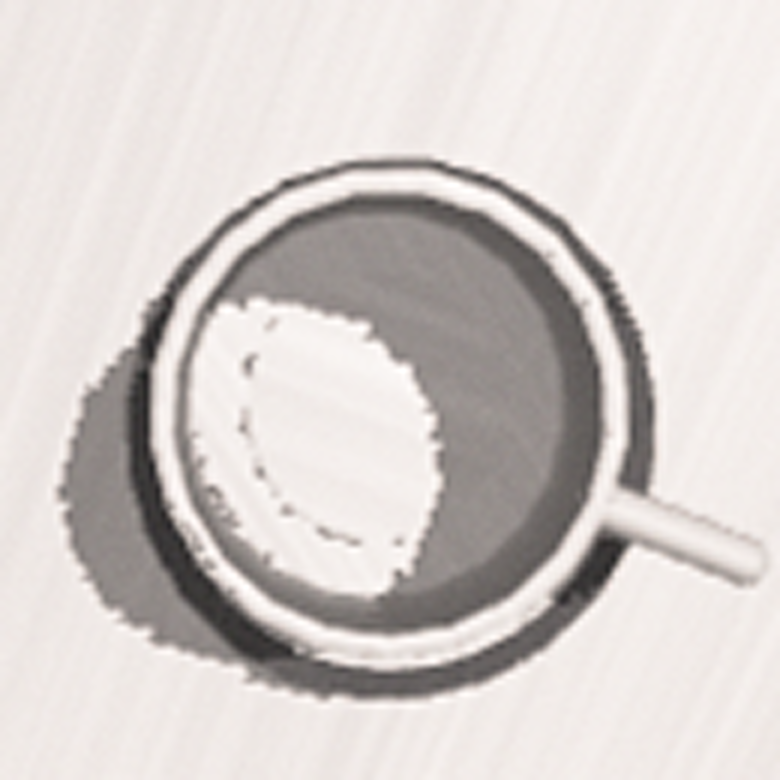

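Emit:
drive_tool:
  commands:
    - {"dx": 11, "dy": 5.5, "dz": 0, "yaw": 6.5}
    - {"dx": 11, "dy": 5.5, "dz": 0, "yaw": 6.5}
    - {"dx": 11, "dy": 5.5, "dz": 0, "yaw": 6.5}
    - {"dx": 11, "dy": 5.5, "dz": 0, "yaw": 6.5}
    - {"dx": 10, "dy": 5, "dz": 0, "yaw": 6.5}

```text
t: 7.4
eef_pos: [674.6, 89.6, 217.6]
tcp_rot: [3.141, -0.0, 2.404]
ft_force: [0.6, 0.1, 0.7]
opening: 0.32
```

Emit:
drive_tool:
  commands:
    - {"dx": 0, "dy": 0, "dz": 0, "yaw": 6.5}
    - {"dx": 0, "dy": 0, "dz": 0, "yaw": 6}
    - {"dx": 0, "dy": 0, "dz": 0, "yaw": 0}
    - {"dx": 0, "dy": 0, "dz": 0, "yaw": 0}
    - {"dx": 0, "dy": 0, "dz": 0, "yaw": 0}

```text
t: 7.82
eef_pos: [674.0, 88.8, 217.7]
tcp_rot: [3.141, 0.0, 2.612]
ft_force: [0.0, 0.9, -0.5]
opening: 0.321
```

```bash
python3 look.py w7
cat > an2.py <<'E'
import sys
from fit import *
from scipy.optimize import least_squares
def edges(g,cal,c0,z,rlo,rhi,pol):
    """subpixel edge radius per angle in world-plane z about c0; pol +1: gets brighter outward"""
    rs=np.arange(rlo,rhi,.1);out=[]
    P=np.stack([samp(g,pj(cal,circ(c0[0],c0[1],z,r))) for r in rs],1)
    d=np.gradient(cv2.GaussianBlur(P,(9,1),0),axis=1)*pol
    k=d.argmax(1);return rs[k],d.max(1)
def fitc(g,cal,c0,z,r0,w,pol,mask=None,thr=1.0,fixr=None):
    c=np.array(c0,float);r=r0
    for it in range(4):
        ww=w if it<2 else w*.6
        rr,s=edges(g,cal,c,z,r-ww,r+ww,pol);ok=(s>thr)&(abs(rr-r)<ww-.15)
        if mask is not None: ok&=mask
        if ok.sum()<20: print("few",ok.sum());break
        pts=c+np.c_[rr*np.cos(th),rr*np.sin(th)][ok] if 0 else np.c_[c[0]+rr*np.cos(th),c[1]+rr*np.sin(th)][ok]
        f=lambda v:np.hypot(pts[:,0]-v[0],pts[:,1]-v[1])-v[2]
        q=least_squares(f,[*c,r],loss="soft_l1",f_scale=.3);c=q.x[:2];r=q.x[2]
    return c.round(2),round(r,2),int(ok.sum()),np.degrees(th[ok])
if __name__=="__main__":
  for tag in sys.argv[1:]:
    im=np.load(tag+".npy");cal=np.load(tag+"cal.npz");g=im.min(2).astype(np.float32)
    K,R,t=cal["K"],cal["R"],cal["t"];print(tag,"cam",(-R.T@t).round(1))
    a=fitc(g,cal,(609,127),163,25.7,3,+1);print("rim inner",a[:3])
    b=fitc(g,cal,(609,127),163,29.5,2.5,-1);print("rim outer",b[:3])
    p=fitc(g,cal,(611.8,125),95,41.5,3.5,+1);h=np.histogram(p[3],12,(0,360))[0];print("plate outer",p[:3],h)
    c=pj(cal,np.array([[611.8,125,95]]))[0].astype(int);bx=(c[0]-65,c[1]-70,c[0]+65,c[1]+60)
    overlay(im,cal,[(a[0],163,a[1],(0,0,255)),(b[0],163,b[1],(255,0,255)),(p[0],95,p[1],(255,0,0))],tag+"o2.png",bx,6)
E
python3 an2.py w6 w7
```

```text
7.8167 [674.04  88.82 217.74] 0.320716476896854 [ 0.03646107  0.88375841 -0.47431642]
along 73.42500207156954 lateral 50.53458557533824
[(array([273.2, 126.8]), 0.72, array([609.4, 124.7,  95. ])), (array([442.8,  81. ]), 0.67, array([651.9, 275.8,  95. ]))]
[]
w6 cam [600.  132.3 386.2]
rim inner (array([608.26, 127.31]), np.float64(25.75), 360)
rim outer (array([608.49, 126.83]), np.float64(28.81), 358)
plate outer (array([611.84, 123.11]), np.float64(41.35), 352) [29 30 29 31 29 30 30 31 29 30 30 24]
w7 cam [610.4 125.4 386.3]
rim inner (array([608.43, 127.24]), np.float64(25.74), 360)
rim outer (array([608.68, 127.  ]), np.float64(28.36), 357)
plate outer (array([612.58, 122.42]), np.float64(40.81), 353) [27 30 29 31 29 30 30 31 29 30 30 27]
```

View pics/w6o2.png

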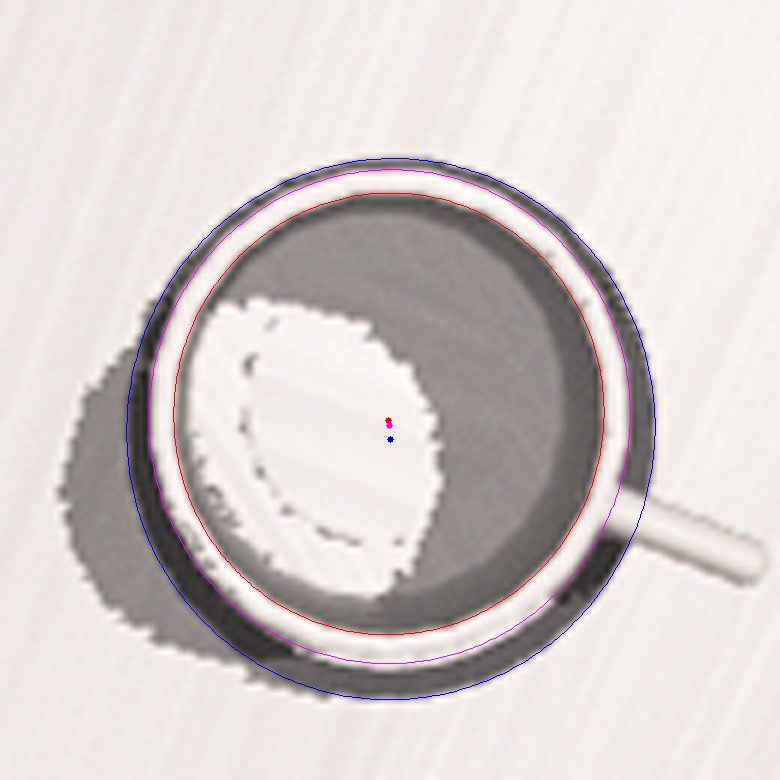

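View pics/w7o2.png

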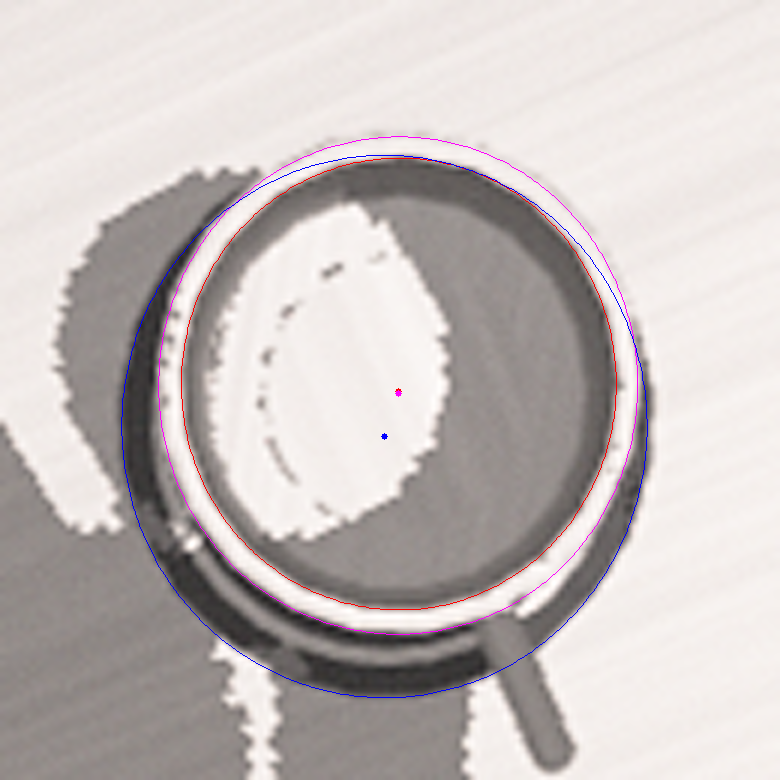

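Run:
```python
from an2 import *
a=(np.degrees(th)+180)%360-180
for tag,lo,hi in(("w2",-145,-5),("w7",-95,-5),("w7",-80,-30)):
    im=np.load(tag+".npy");cal=np.load(tag+"cal.npz");g=im.min(2).astype(np.float32)
    m=(a>lo)&(a<hi)
    for r in(35.5,36,36.5):
        c,s=fit(g,cal,(611,125),95,r,2.5,m,6);print(tag,r,c.round(2),round(s,1))
    # outer edges with fixed radius 42
    for r0 in (41.5,42):
        c=np.array([611.8,125.])
        for it in range(3):
            rr,s=edges(g,cal,c,95,38.5,45,+1);ok=m&(s>1)
            pts=np.c_[c[0]+rr*np.cos(th),c[1]+rr*np.sin(th)][ok]
            q=least_squares(lambda v:np.hypot(pts[:,0]-v[0],pts[:,1]-v[1])-r0,c,loss="soft_l1",f_scale=.3);c=q.x
        print(" outer",r0,c.round(2),ok.sum(),round(q.cost,2))
a_=np.load("w6.npy");
```

```text
w2 35.5 [611.48 124.61] 80.0
w2 36 [611.49 125.39] 80.0
w2 36.5 [611.21 126.03] 79.7
 outer 41.5 [609.78 122.39] 139 20.04
 outer 42 [609.71 123.01] 139 17.51
w7 35.5 [608. 128.] 80.0
w7 36 [607.35 128.18] 80.0
w7 36.5 [607. 129.] 80.0
 outer 41.5 [612.05 123.31] 89 4.27
 outer 42 [611.71 123.75] 89 4.47
w7 35.5 [608. 128.] 80.0
w7 36 [607. 128.] 80.0
w7 36.5 [607. 129.] 80.0
 outer 41.5 [612.35 123.49] 49 2.94
 outer 42 [611.98 123.84] 49 3.1
```

Emit:
drive_tool:
  commands:
    - {"dx": -27, "dy": 19, "dz": 0, "yaw": -2.5}
    - {"dx": -28, "dy": 19, "dz": 0, "yaw": -2.5}
    - {"dx": -28, "dy": 19, "dz": 0, "yaw": -2.5}
    - {"dx": -27, "dy": 19, "dz": 0, "yaw": -2.5}
    - {"dx": 0, "dy": 0, "dz": 0, "yaw": 0}

```text
t: 8.38
eef_pos: [560.1, 166.9, 218.2]
tcp_rot: [-3.141, -0.001, 2.439]
ft_force: [0.5, 0.4, -0.8]
opening: 0.321
```

Emit:
drive_tool:
  commands:
    - {"dx": 0, "dy": 0, "dz": -30, "yaw": 0}
    - {"dx": 0, "dy": 0, "dz": -35, "yaw": 0}
    - {"dx": 0, "dy": 0, "dz": -30, "yaw": 0}
    - {"dx": 0, "dy": 0, "dz": -20, "yaw": 0}
    - {"dx": 0, "dy": 0, "dz": 0, "yaw": 0}

```text
t: 8.8
eef_pos: [562.6, 164.0, 99.0]
tcp_rot: [-3.137, -0.004, 2.44]
ft_force: [-0.0, -0.1, -0.3]
opening: 0.321
```

Emit:
drive_tool:
  commands:
    - {"dx": 0, "dy": 0, "dz": 0, "yaw": 0}
    - {"dx": 0, "dy": 0, "dz": 0, "yaw": 0}
    - {"dx": 0, "dy": 0, "dz": 0, "yaw": 0}

```text
t: 9.05
eef_pos: [565.0, 164.5, 104.3]
tcp_rot: [3.139, 0.002, 2.44]
ft_force: [-0.7, 0.6, -0.1]
opening: 0.325
```

Emit:
drive_tool:
  commands:
    - {"dx": 3, "dy": -2.5, "dz": 0, "yaw": 0}
    - {"dx": 3, "dy": -2.5, "dz": 0, "yaw": 0}
    - {"dx": 3, "dy": -2.5, "dz": 0, "yaw": 0}
    - {"dx": 2, "dy": -1.7, "dz": 0, "yaw": 0}
    - {"dx": 0, "dy": 0, "dz": 0, "yaw": 0}

```text
t: 9.47
eef_pos: [575.8, 154.7, 102.8]
tcp_rot: [3.141, 0.0, 2.44]
ft_force: [-0.1, -0.2, -0.4]
opening: 0.32
```

Emit:
drive_tool:
  commands:
    - {"dx": 0, "dy": 0, "dz": 0, "yaw": 0}
    - {"dx": 0, "dy": 0, "dz": 0, "yaw": 0}
    - {"dx": 0, "dy": 0, "dz": 0, "yaw": 0}

```text
t: 9.72
eef_pos: [575.1, 155.3, 102.6]
tcp_rot: [3.142, -0.0, 2.441]
ft_force: [-0.6, -0.0, -0.5]
opening: 0.322
```

Remaining: dx +5.7, dy −5.0.

Emit:
drive_tool:
  commands:
    - {"dx": 1.2, "dy": -1.0, "dz": 0, "yaw": 0}
    - {"dx": 1.2, "dy": -1.0, "dz": 0, "yaw": 0}
    - {"dx": 1.2, "dy": -1.0, "dz": 0, "yaw": 0}
    - {"dx": 1.1, "dy": -1.0, "dz": 0, "yaw": 0}
    - {"dx": 1.0, "dy": -1.0, "dz": 0, "yaw": 0}

```text
t: 10.13
eef_pos: [580.9, 150.2, 102.7]
tcp_rot: [3.141, -0.0, 2.441]
ft_force: [-0.3, 1.9, 0.3]
opening: 0.32
```

Emit:
drive_tool:
  commands:
    - {"dx": 0, "dy": 0, "dz": 0, "yaw": 0}
    - {"dx": 0, "dy": 0, "dz": 0, "yaw": 0}
    - {"dx": 0, "dy": 0, "dz": 0, "yaw": 0}

```text
t: 10.38
eef_pos: [580.9, 150.2, 102.7]
tcp_rot: [3.141, 0.0, 2.441]
ft_force: [0.4, 0.8, 0.4]
opening: 0.324
```

Emit:
drive_tool:
  commands:
    - {"dx": -4, "dy": 3.5, "dz": 0, "yaw": 0}
    - {"dx": -15, "dy": 12.5, "dz": 0, "yaw": 0}
    - {"dx": -11, "dy": 9, "dz": 20, "yaw": 0}
    - {"dx": 0, "dy": 0, "dz": 40, "yaw": 0}
    - {"dx": 0, "dy": 0, "dz": 40, "yaw": 0}

```text
t: 10.8
eef_pos: [549.3, 175.8, 203.0]
tcp_rot: [-3.139, -0.002, 2.442]
ft_force: [0.5, 0.4, 0.3]
opening: 0.324
```

Emit:
drive_tool:
  commands:
    - {"dx": 29, "dy": -24, "dz": 15, "yaw": 0}
    - {"dx": 30, "dy": -25, "dz": 0, "yaw": 0}
    - {"dx": 30, "dy": -25, "dz": 0, "yaw": 0}
    - {"dx": 29, "dy": -24, "dz": 0, "yaw": 0}
    - {"dx": 0, "dy": 0, "dz": 0, "yaw": 0}

```text
t: 11.22
eef_pos: [672.4, 73.1, 217.0]
tcp_rot: [3.141, 0.002, 2.437]
ft_force: [0.1, -0.1, -0.7]
opening: 0.323
```

Emit:
drive_tool:
  commands:
    - {"dx": 0, "dy": 0, "dz": 0, "yaw": 0}
    - {"dx": 0, "dy": 0, "dz": 0, "yaw": 0}
    - {"dx": 0, "dy": 0, "dz": 0, "yaw": 0}
    - {"dx": 0, "dy": 0, "dz": 0, "yaw": 0}
    - {"dx": 0, "dy": 0, "dz": 0, "yaw": 0}

```text
t: 11.63
eef_pos: [668.3, 78.1, 218.1]
tcp_rot: [3.141, 0.0, 2.442]
ft_force: [-0.5, -0.2, -0.3]
opening: 0.322
```

```bash
python3 look.py w8; python3 an2.py w8
python3 - <<'E'
from h import *
im=env.read_camera("scene");np.save("scene8.npy",im);save(im[130:230,310:440],"s8.png",5)
E
```

```text
11.6333 [668.35  78.13 218.06] 0.3219539670646629 [-0.476537   -0.18539949 -0.25680817]
along 82.244512839413 lateral 42.238451059355874
[(array([271.8, 128. ]), 0.92, array([611. , 122.5,  95. ])), (array([439.9,  50.5]), 0.61, array([655.8, 277.3,  95. ]))]
[]
w8 cam [611.8 124.7 386.6]
rim inner (array([610.38, 123.98]), np.float64(25.71), 360)
rim outer (array([610.52, 123.94]), np.float64(28.61), 360)
plate outer (array([612.02, 123.  ]), np.float64(41.37), 355) [31 30 29 31 29 30 30 31 29 30 30 25]
```

View pics/w8o2.png

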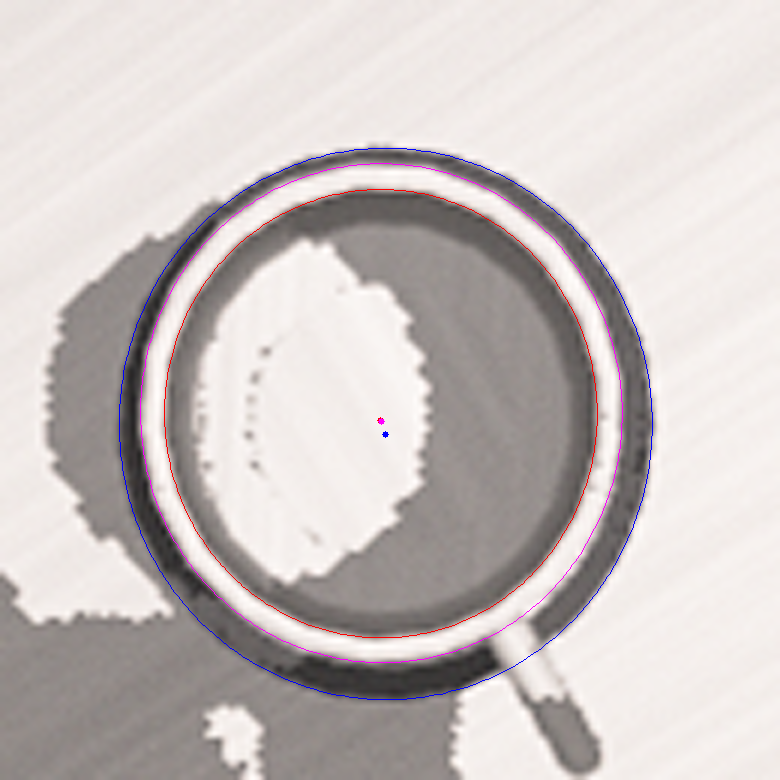

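View pics/s8.png

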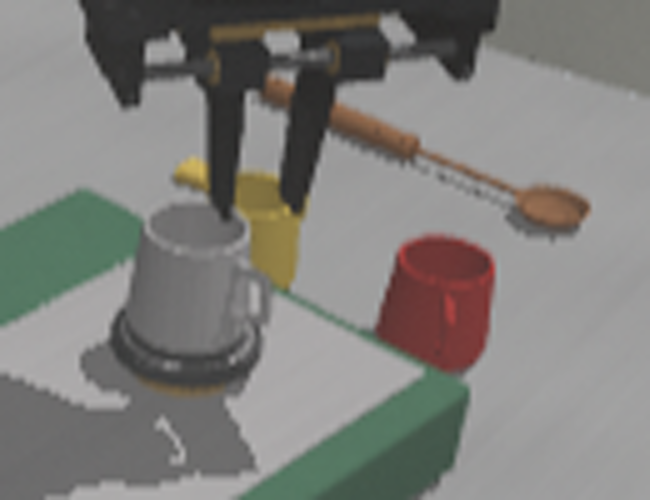

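Cup is now about 1.5–2 mm off, mostly towards −x. One more fine nudge with the cradle turned to push along about +x.

Emit:
drive_tool:
  commands:
    - {"dx": -28, "dy": 15, "dz": 0, "yaw": 6.5}
    - {"dx": -28, "dy": 15, "dz": 0, "yaw": 6.5}
    - {"dx": -28, "dy": 15, "dz": 0, "yaw": 6.5}
    - {"dx": -26, "dy": 14, "dz": 0, "yaw": 6.5}
    - {"dx": 0, "dy": 0, "dz": 0, "yaw": 0}

```text
t: 12.25
eef_pos: [554.9, 138.2, 218.1]
tcp_rot: [3.142, -0.002, 2.903]
ft_force: [0.4, 0.8, 0.2]
opening: 0.322
```

Emit:
drive_tool:
  commands:
    - {"dx": 0, "dy": 0, "dz": -30, "yaw": 0}
    - {"dx": 0, "dy": 0, "dz": -35, "yaw": 0}
    - {"dx": 0, "dy": 0, "dz": -30, "yaw": 0}
    - {"dx": 0, "dy": 0, "dz": -15, "yaw": 0}
    - {"dx": 0, "dy": 0, "dz": -5, "yaw": 0}

```text
t: 12.67
eef_pos: [558.0, 136.0, 100.1]
tcp_rot: [-3.14, -0.003, 2.894]
ft_force: [-0.9, -0.2, -0.2]
opening: 0.32
```

Emit:
drive_tool:
  commands:
    - {"dx": 0, "dy": 0, "dz": 0, "yaw": 0}
    - {"dx": 0, "dy": 0, "dz": 0, "yaw": 0}
    - {"dx": 0, "dy": 0, "dz": 0, "yaw": 0}
    - {"dx": 0, "dy": 0, "dz": 0, "yaw": 0}
    - {"dx": 0, "dy": 0, "dz": 0, "yaw": 0}

```text
t: 13.08
eef_pos: [559.3, 136.3, 103.7]
tcp_rot: [3.141, 0.002, 2.894]
ft_force: [-0.1, 0.4, -0.5]
opening: 0.319
```

Emit:
drive_tool:
  commands:
    - {"dx": 3, "dy": -0.6, "dz": 0, "yaw": 0}
    - {"dx": 3, "dy": -0.6, "dz": 0, "yaw": 0}
    - {"dx": 3, "dy": -0.6, "dz": 0, "yaw": 0}
    - {"dx": 0, "dy": 0, "dz": 0, "yaw": 0}
    - {"dx": 0, "dy": 0, "dz": 0, "yaw": 0}

```text
t: 13.5
eef_pos: [568.0, 134.4, 102.6]
tcp_rot: [3.142, -0.0, 2.894]
ft_force: [-0.2, -0.1, 0.0]
opening: 0.322
```

Emit:
drive_tool:
  commands:
    - {"dx": 0, "dy": 0, "dz": 0, "yaw": 0}
    - {"dx": 0, "dy": 0, "dz": 0, "yaw": 0}
    - {"dx": 0, "dy": 0, "dz": 0, "yaw": 0}

```text
t: 13.75
eef_pos: [567.7, 134.4, 102.6]
tcp_rot: [3.142, -0.0, 2.895]
ft_force: [0.6, 0.1, 1.0]
opening: 0.319
```

Emit:
drive_tool:
  commands:
    - {"dx": 1.2, "dy": -0.2, "dz": 0, "yaw": 0}
    - {"dx": 1.2, "dy": -0.2, "dz": 0, "yaw": 0}
    - {"dx": 1.2, "dy": -0.2, "dz": 0, "yaw": 0}
    - {"dx": 1.1, "dy": -0.3, "dz": 0, "yaw": 0}
    - {"dx": 1.0, "dy": -0.3, "dz": 0, "yaw": 0}

```text
t: 14.17
eef_pos: [573.4, 133.2, 102.6]
tcp_rot: [-3.141, -0.001, 2.895]
ft_force: [-1.4, 0.3, 0.8]
opening: 0.32
```

Emit:
drive_tool:
  commands:
    - {"dx": 0, "dy": 0, "dz": 0, "yaw": 0}
    - {"dx": 0, "dy": 0, "dz": 0, "yaw": 0}

```text
t: 14.33
eef_pos: [573.5, 133.2, 102.6]
tcp_rot: [3.142, -0.0, 2.894]
ft_force: [-1.5, 0.5, 0.6]
opening: 0.318
```

Emit:
drive_tool:
  commands:
    - {"dx": -4, "dy": 1, "dz": 0, "yaw": 0}
    - {"dx": -18, "dy": 4, "dz": 0, "yaw": 0}
    - {"dx": -18, "dy": 4, "dz": 20, "yaw": 0}
    - {"dx": 0, "dy": 0, "dz": 40, "yaw": 0}
    - {"dx": 0, "dy": 0, "dz": 40, "yaw": 0}

```text
t: 14.75
eef_pos: [531.9, 142.4, 203.1]
tcp_rot: [-3.141, -0.003, 2.895]
ft_force: [1.0, -0.2, 1.0]
opening: 0.318
```

Emit:
drive_tool:
  commands:
    - {"dx": 34, "dy": -9, "dz": 15, "yaw": 0}
    - {"dx": 38, "dy": -9, "dz": 0, "yaw": 0}
    - {"dx": 38, "dy": -9, "dz": 0, "yaw": 0}
    - {"dx": 38, "dy": -9, "dz": 0, "yaw": 0}
    - {"dx": 0, "dy": 0, "dz": 0, "yaw": 0}

```text
t: 15.17
eef_pos: [686.2, 104.3, 216.5]
tcp_rot: [3.141, 0.002, 2.893]
ft_force: [0.1, -1.0, -0.3]
opening: 0.319
```

Emit:
drive_tool:
  commands:
    - {"dx": 0, "dy": 0, "dz": 0, "yaw": 0}
    - {"dx": 0, "dy": 0, "dz": 0, "yaw": 0}
    - {"dx": 0, "dy": 0, "dz": 0, "yaw": 0}
    - {"dx": 0, "dy": 0, "dz": 0, "yaw": 0}
    - {"dx": 0, "dy": 0, "dz": 0, "yaw": 0}

```text
t: 15.58
eef_pos: [681.0, 106.6, 218.3]
tcp_rot: [3.141, 0.001, 2.895]
ft_force: [0.1, 0.5, -0.8]
opening: 0.319
```

```bash
python3 look.py w9; python3 an2.py w9
```

```text
15.5833 [680.95 106.65 218.29] 0.3192337459809722 [ 0.10163169  0.53987921 -0.75182384]
along 58.03561471804118 lateral 61.887300843344576
[(array([423.8,  23.6]), 0.85, array([557.8, 269.8,  95. ])), (array([273.7, 132. ]), 0.78, array([613.7, 122.9,  95. ])), (array([441.7, 134.9]), 0.78, array([654.7, 274.8,  95. ]))]
[]
w9 cam [609.6 124.4 386.8]
rim inner (array([609.95, 126.71]), np.float64(28.55), 323)
rim outer (array([611.31, 123.8 ]), np.float64(28.5), 359)
plate outer (array([612.03, 123.09]), np.float64(41.32), 351) [31 30 29 31 29 30 30 31 29 30 30 21]
```

View pics/w9o2.png

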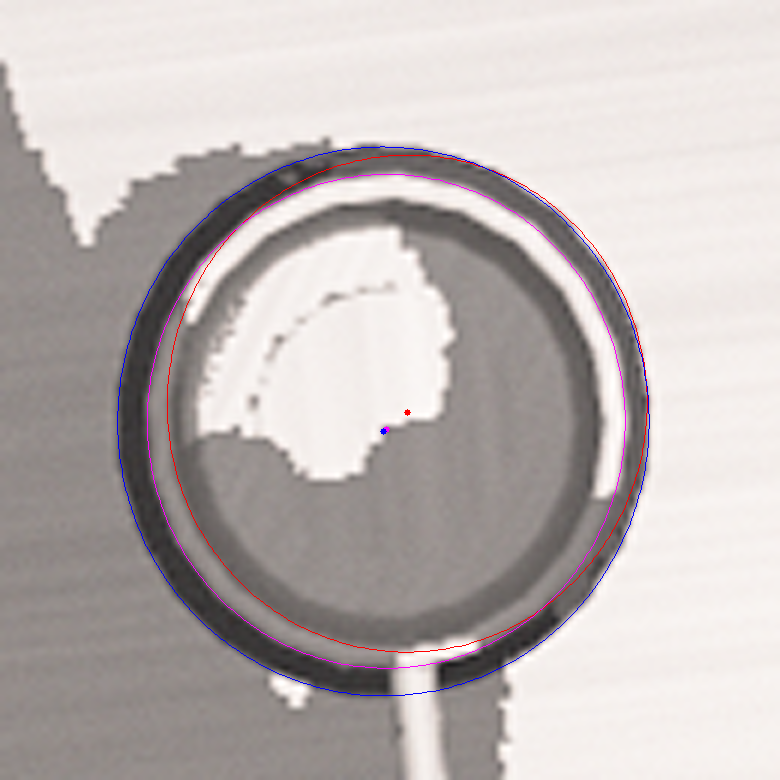

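View pics/w9.png

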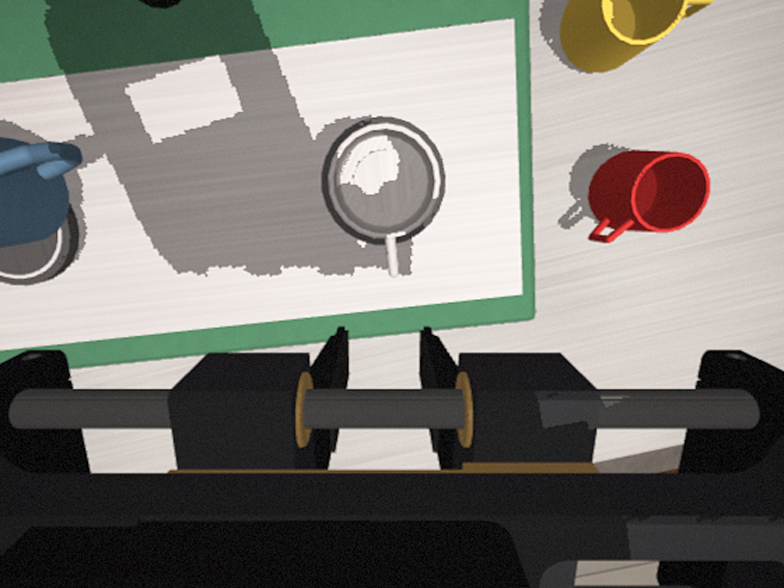

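The cup is centred to within about 1 mm. Next I'll triangulate the igniter's red button from the pictures already taken.

Run:
```python
from fit import *
from scipy.optimize import least_squares
obs=[]
def red(im,win):
    x0,y0,x1,y1=win;w=im[y0:y1,x0:x1].astype(int)
    m=((w[...,0]>1.6*w[...,1])&(w[...,0]>1.6*w[...,2])&(w[...,0]>60)).astype(np.uint8)
    n,l,s,c=cv2.connectedComponentsWithStats(m);k=1+s[1:,4].argmax();return c[k]+[x0,y0],s[k]
for tag,win in(("w2",(105,220,160,265)),("w6",(75,175,140,235))):
    im=np.load(tag+".npy");cal=np.load(tag+"cal.npz");c,s=red(im,win);print(tag,c,s);obs.append((dict(K=cal["K"],R=cal["R"],t=cal["t"]),c))
for n,win in(("top",(255,210,290,240)),("scene",(265,180,290,205))):
    im=np.load(n+".npy");c,s=red(im,win);print(n,c,s);K,R,t=cam(n);obs.append((dict(K=K,R=R,t=t),c))
f=lambda X,o:np.concatenate([(pj(c,X[None])[0]-p) for c,p in o])
for o in(obs,obs[:2],obs[:3],obs[2:]):
    q=least_squares(f,[448,15,88.],args=(o,));print(q.x.round(1),q.fun.round(1))
for z in (85,90,95,100):
    out=[]
    for c,p in obs[:2]:
        C=-c["R"].T@c["t"];d=c["R"].T@np.linalg.inv(c["K"])@np.array([*p,1]);out.append((C+d*(z-C[2])/d[2])[:2].round(1))
    print(z,out)
pl=np.array([612,123.3]);
for yaw in(-7,-6,-8):
    a=np.radians(yaw);ex=np.array([np.cos(a),np.sin(a)]);ey=np.array([-np.sin(a),np.cos(a)]);print(yaw,pl-130*ey-148*ex)
```

```text
w2 [127.66835017 243.57407407] [  8  11  31  27 594]
w6 [100.90428571 203.17428571] [ 10  14  33  29 700]
top [271.78 224.66] [ 12   9  11  12 100]
scene [282.66666667 182.21794872] [10  0 15  6 78]
[458.2  23.7 107.7] [-0.7  1.3 -1.  -0.7 -4.  -4.6 -1.   5.1]
[428.5   0.6  47.8] [ 0.5  0.7 -0.3 -0.8]
[447.3  14.9  84.4] [ 0.4  0.9 -0.  -0.7 -0.6  0.4]
[451.5  19.1 122.3] [-2.6 -2.7 -3.9  0.6]
85 [array([447.3,  16.2]), array([447.7,  14.4])]
90 [array([449.9,  18.1]), array([450.2,  16.3])]
95 [array([452.5,  20.1]), array([452.7,  18.3])]
100 [array([455.1,  22.1]), array([455.3,  20.2])]
-7 [449.26015491  12.30566311]
-6 [451.22205926   9.48236617]
-8 [447.3478227   15.16277001]
```

Emit:
drive_tool:
  commands:
    - {"dx": -33, "dy": -22, "dz": 0, "yaw": 0}
    - {"dx": -33, "dy": -22, "dz": 0, "yaw": 0}
    - {"dx": -33, "dy": -22, "dz": 0, "yaw": 0}
    - {"dx": -33, "dy": -22, "dz": 0, "yaw": 0}
    - {"dx": -31, "dy": -21, "dz": 0, "yaw": 0}
  grip: 0

```text
t: 16.15
eef_pos: [516.5, -3.3, 217.8]
tcp_rot: [3.142, 0.0, 2.895]
ft_force: [0.9, -0.6, 0.2]
opening: 0.033
```

Emit:
drive_tool:
  commands:
    - {"dx": 0, "dy": 0, "dz": 0, "yaw": 0}
    - {"dx": 0, "dy": 0, "dz": 0, "yaw": 0}
    - {"dx": 0, "dy": 0, "dz": 0, "yaw": 0}
    - {"dx": 0, "dy": 0, "dz": 0, "yaw": 0}
    - {"dx": 0, "dy": 0, "dz": 0, "yaw": 0}

```text
t: 16.57
eef_pos: [519.2, -2.2, 217.4]
tcp_rot: [3.141, -0.0, 2.895]
ft_force: [-0.7, 1.1, -0.5]
opening: 0.005
```

```bash
python3 look.py w10
python3 - <<'E'
from fit import *
print([(a["pixel"],a["conf"]) for a in env.place_of("igniter_top","wrist")])
im=np.load("w10.npy");cal=np.load("w10cal.npz");w=im.astype(int)
m=((w[...,0]>1.6*w[...,1])&(w[...,0]>1.6*w[...,2])&(w[...,0]>60)).astype(np.uint8)
n,l,s,c=cv2.connectedComponentsWithStats(m)
for k in range(1,n):
    if s[k,4]>60:
        print(c[k],s[k],[ray("wrist",c[k],z).round(1)[:2] for z in(85,90,95)])
b=(200,60,340,190)
K,R,t=cam("wrist");print((-R.T@t).round(1))
save(im,"w10c.png",5,b)
E
```

```text
16.5667 [519.24  -2.24 217.44] 0.0049673967879437 [-0.70414594  1.13525939 -0.4668469 ]
along 120.64537674954872 lateral -122.7383512659893
[(array([414.2, 261. ]), 0.96, array([613.6, 124.2,  95. ])), (array([536.6, 232.6]), 0.86, array([612.7, 248.7,  95. ])), (array([528.7, 140. ]), 0.85, array([516.8, 244.1,  95. ]))]
[]
[([273.6, 131.1], 0.87)]
[388.09546539   7.86157518] [360   0  60  19 838] [array([373.6, 136.7]), array([374.9, 134.7]), array([376.1, 132.6])]
[272.93475177 127.59007092] [259 113  29  30 705] [array([447.1,  14.2]), array([447.1,  14.2]), array([447.1,  14.2])]
[541.21428571 236.16854637] [ 517  214   43   51 1596] [array([623.5, 261.2]), array([620.5, 257.1]), array([617.6, 253. ])]
[447.6  15.3 386. ]
```

View pics/w10.png

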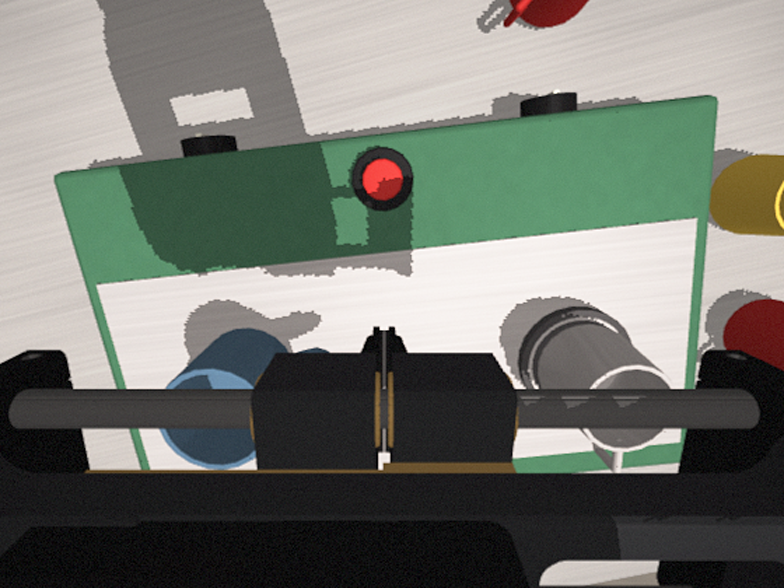

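Emit:
drive_tool:
  commands:
    - {"dx": -36, "dy": 8, "dz": -20, "yaw": 0}
    - {"dx": -36, "dy": 8.4, "dz": -30, "yaw": 0}
    - {"dx": 0, "dy": 0, "dz": -35, "yaw": 0}
    - {"dx": 0, "dy": 0, "dz": -20, "yaw": 0}
    - {"dx": 0, "dy": 0, "dz": 0, "yaw": 0}

```text
t: 17.18
eef_pos: [449.7, 12.9, 113.8]
tcp_rot: [-3.141, -0.005, 2.895]
ft_force: [-0.9, 0.1, 0.3]
opening: 0.007
```

Emit:
drive_tool:
  commands:
    - {"dx": 0, "dy": 0, "dz": 0, "yaw": 0}
    - {"dx": 0, "dy": 0, "dz": 0, "yaw": 0}
    - {"dx": 0, "dy": 0, "dz": 0, "yaw": 0}
    - {"dx": 0, "dy": 0, "dz": 0, "yaw": 0}
    - {"dx": 0, "dy": 0, "dz": 0, "yaw": 0}

```text
t: 17.6
eef_pos: [451.7, 12.5, 117.3]
tcp_rot: [3.141, 0.002, 2.894]
ft_force: [0.2, 0.2, -0.1]
opening: 0.009
```

Run:
```python
from h import *
im=env.read_camera("scene");save(im,"s11.png",5,(230,120,370,230));print(env.state()["eef_pos"])
```

```text
[451.57379456  12.499535   117.17077632]
```

View pics/s11.png

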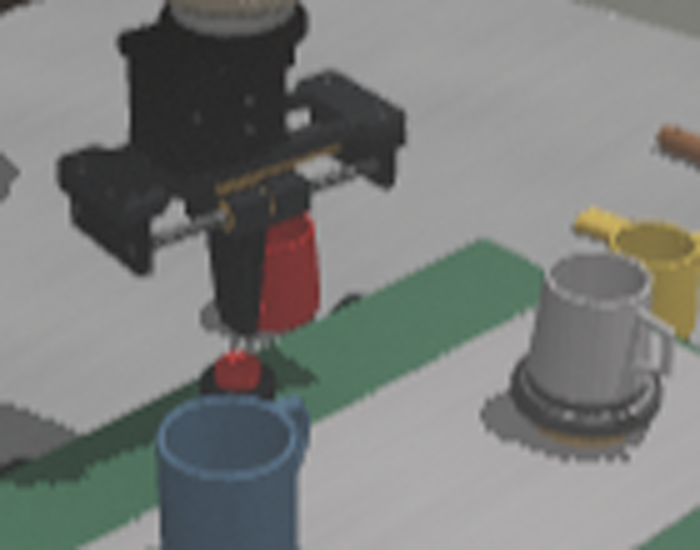

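Emit:
drive_tool:
  commands:
    - {"dx": -2.2, "dy": 0.8, "dz": -4, "yaw": 0}
    - {"dx": -2.2, "dy": 0.9, "dz": -4, "yaw": 0}
    - {"dx": 0, "dy": 0, "dz": -4, "yaw": 0}
    - {"dx": 0, "dy": 0, "dz": -4, "yaw": 0}
    - {"dx": 0, "dy": 0, "dz": 0, "yaw": 0}

```text
t: 18.07
eef_pos: [446.6, 14.3, 99.7]
tcp_rot: [-3.142, -0.001, 2.895]
ft_force: [0.7, -0.1, 0.3]
opening: 0.007
```

Emit:
drive_tool:
  commands:
    - {"dx": 0, "dy": 0, "dz": -1, "yaw": 0}
    - {"dx": 0, "dy": 0, "dz": -1, "yaw": 0}
    - {"dx": 0, "dy": 0, "dz": -1, "yaw": 0}
    - {"dx": 0, "dy": 0, "dz": -1, "yaw": 0}
    - {"dx": 0, "dy": 0, "dz": 0, "yaw": 0}

```text
t: 18.48
eef_pos: [446.9, 14.2, 96.4]
tcp_rot: [3.142, -0.0, 2.895]
ft_force: [-0.1, 0.6, -0.3]
opening: 0.006
```

Emit:
drive_tool:
  commands:
    - {"dx": 0, "dy": 0, "dz": -1, "yaw": 0}
    - {"dx": 0, "dy": 0, "dz": -1, "yaw": 0}
    - {"dx": 0, "dy": 0, "dz": -1, "yaw": 0}
    - {"dx": 0, "dy": 0, "dz": -1, "yaw": 0}
    - {"dx": 0, "dy": 0, "dz": 0, "yaw": 0}

```text
t: 18.9
eef_pos: [446.9, 14.2, 92.4]
tcp_rot: [3.142, -0.0, 2.894]
ft_force: [0.0, -0.0, 0.7]
opening: 0.004
```

Emit:
drive_tool:
  commands:
    - {"dx": 0, "dy": 0, "dz": -1, "yaw": 0}
    - {"dx": 0, "dy": 0, "dz": -1, "yaw": 0}
    - {"dx": 0, "dy": 0, "dz": 0, "yaw": 0}

```text
t: 19.15
eef_pos: [446.9, 14.2, 90.4]
tcp_rot: [3.141, -0.0, 2.895]
ft_force: [-0.2, -0.5, 2.8]
opening: 0.002
```

Emit:
drive_tool:
  commands:
    - {"dx": 0, "dy": 0, "dz": -1, "yaw": 0}
    - {"dx": 0, "dy": 0, "dz": -1, "yaw": 0}
    - {"dx": 0, "dy": 0, "dz": 0, "yaw": 0}

```text
t: 19.4
eef_pos: [446.9, 14.2, 88.5]
tcp_rot: [3.141, -0.0, 2.894]
ft_force: [-0.3, 0.7, 3.3]
opening: 0.004
```

Emit:
drive_tool:
  commands:
    - {"dx": 0, "dy": 0, "dz": -1, "yaw": 0}
    - {"dx": 0, "dy": 0, "dz": -1, "yaw": 0}
    - {"dx": 0, "dy": 0, "dz": 0, "yaw": 0}

```text
t: 19.65
eef_pos: [446.9, 14.2, 86.4]
tcp_rot: [3.141, 0.0, 2.895]
ft_force: [-0.4, 0.3, 3.5]
opening: 0.005
```

Emit:
drive_tool:
  commands:
    - {"dx": 0, "dy": 0, "dz": -0.7, "yaw": 0}
    - {"dx": 0, "dy": 0, "dz": 0, "yaw": 0}

```text
t: 19.82
eef_pos: [446.9, 14.3, 86.2]
tcp_rot: [3.141, 0.0, 2.895]
ft_force: [-1.2, -0.2, 10.1]
opening: 0.002
```

Emit:
drive_tool:
  commands:
    - {"dx": 0, "dy": 0, "dz": -0.7, "yaw": 0}
    - {"dx": 0, "dy": 0, "dz": 0, "yaw": 0}

```text
t: 19.98
eef_pos: [447.0, 14.2, 86.0]
tcp_rot: [3.141, 0.001, 2.895]
ft_force: [-4.5, 0.2, 19.4]
opening: 0.003
```

The stop was reached: the spring force of about 3.5 N jumped to 19 N after about 6 mm. Releasing.

Emit:
drive_tool:
  commands:
    - {"dx": 0, "dy": 0, "dz": 0, "yaw": 0}
    - {"dx": 0, "dy": 0, "dz": 0, "yaw": 0}

```text
t: 20.15
eef_pos: [447.0, 14.2, 86.0]
tcp_rot: [3.141, 0.001, 2.895]
ft_force: [-4.9, -0.5, 20.0]
opening: 0.002
```

Emit:
drive_tool:
  commands:
    - {"dx": 0, "dy": 0, "dz": 2, "yaw": 0}
    - {"dx": 0, "dy": 0, "dz": 5, "yaw": 0}
    - {"dx": 0, "dy": 0, "dz": 15, "yaw": 0}
    - {"dx": 0, "dy": 0, "dz": 35, "yaw": 0}
    - {"dx": 0, "dy": 0, "dz": 35, "yaw": 0}

```text
t: 20.57
eef_pos: [446.1, 14.3, 177.6]
tcp_rot: [-3.141, -0.003, 2.894]
ft_force: [1.3, 0.2, 0.2]
opening: 0.006
```

Emit:
drive_tool:
  commands:
    - {"dx": 36, "dy": -8, "dz": 20, "yaw": 0}
    - {"dx": 36, "dy": -8, "dz": 20, "yaw": 0}
    - {"dx": 0, "dy": 0, "dz": 0, "yaw": 0}
    - {"dx": 0, "dy": 0, "dz": 0, "yaw": 0}
    - {"dx": 0, "dy": 0, "dz": 0, "yaw": 0}

```text
t: 20.98
eef_pos: [517.5, -1.5, 216.2]
tcp_rot: [-3.141, -0.002, 2.894]
ft_force: [-0.4, 0.4, -0.5]
opening: 0.006
```

```bash
python3 look.py w12
python3 - <<'E'
from h import *
im=np.load("w12.npy")
s=env.read_camera("scene");np.save("scene12.npy",s);t=env.read_camera("top");np.save("top12.npy",t)
o=np.load("scene.npy");ot=np.load("top.npy")
save(np.vstack([np.hstack([o[120:240,250:400],s[120:240,250:400]]),np.hstack([ot[125:245,190:340],t[125:245,190:340]])]),"cmp.png",2.5)
E
```

```text
20.9833 [517.53  -1.52 216.19] 0.006472319058202935 [-0.37319202  0.43433247 -0.51935965]
along 119.50166573708754 lateral -124.19716979410066
[(array([528.1, 142.1]), 0.97, array([516.6, 243.5,  95. ])), (array([536.1, 231.2]), 0.88, array([608.4, 248. ,  95. ])), (array([413.8, 261.8]), 0.83, array([611.7, 124. ,  95. ]))]
[]
```

View pics/w12.png

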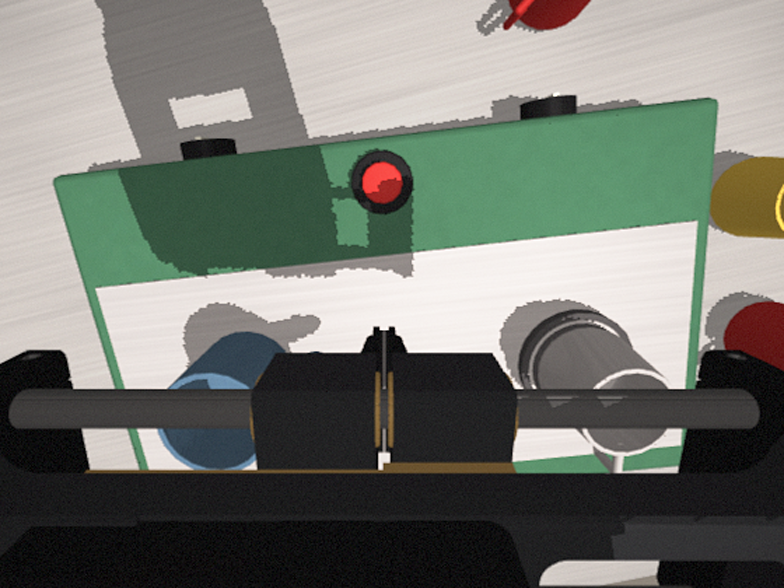

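View pics/cmp.png

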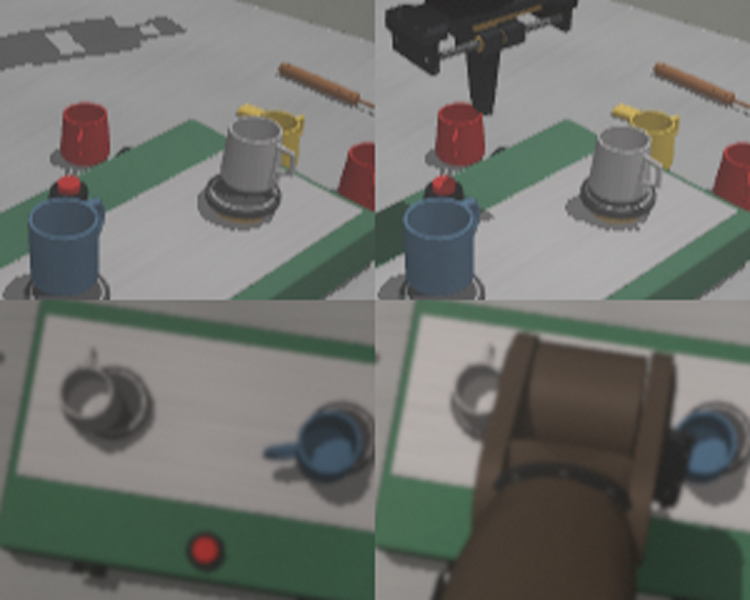

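```bash
python3 -c "
from cell import env
print(env.state()['qvel']);print(env.job_done())"
```

```text
[ 0.00134865 -0.00212822 -0.00579392  0.00039123  0.00163029 -0.00095033]
the job is handed in; nothing more can be done
None
```

I centred the tin cup on the left burner plate, then pressed the igniter fully down and released it. I handed the job in at about 21 s of the 58 s allowed.

- **Cup:** I moved it with three slow, low pushes of the partly opened fingertips. It started about 22 mm off; the last overhead check put its axis about 1 mm from the plate centre, with the cup upright. My fits of the plate centre disagreed by up to about 2 mm, because the cup hides most of the ring, so the true error could be a little over 1 mm.
- **Igniter:** The finger went down about 6 mm against a spring force of about 3.5 N. The force then rose sharply to about 20 N at the stop. I lifted off, and the picture afterwards shows the button up again.
- **Other checks:** In the final pictures the cup is still on its plate, and I saw no movement of the mug or of the cups and spoon in view. The griddle and lighter were outside those crops, but the arm did not go near either of them. The gripper was clear of everything at hand-in. One automatic fit of the cup's inner rim failed because of a shadow, so I used the outer rim instead.

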